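Put the carving tool's batteries on charge and hang up the basket

ROBOT

A 6-joint arm with a two-finger parallel gripper is mounted at the origin on the work surface. World frame = base frame: x ahead of the robot, y to its left, z up, the work surface at z = 0. Lengths are in mm, angles in rad, forces in N, time in s.
With the tool pointing down it reaches from about 350 to 850 mm from the base axis. Payload 8.1 kg.
Tool frame: the origin (TCP) lies between the finger pads; the fingertips stand 8 mm ahead of it and the grasp point (between the pads) lies 11 mm behind it (ctrl.tip_reach is the distance from the TCP to the fingertips, in mm); y points along the fingers, z is the direction in which the jaws open and shut, and the axes are right-handed (so a half turn about y gives the same grasp; the last joint's range is limited). The gripper opens to 93 mm and grips with 3 to 60 N. Pads are 15 mm wide; open, the fingers measure 128 mm over their backs; the gripper's body (75 mm by 188 mm) begins 65 mm behind the grasp point.
Start: joints at [-1.42, 0.13, 1.488, -0, 1.523, -0.085], TCP at [140.193, -583.396, 187.435] pointing down, gripper open.
Joint ranges: [-2.96, 2.96], [-0.89, 2.26], [0.02, 2.5], [-1.34, 4.48], [0, 2.73], [-2.66, 2.66]. Speed limits (rad/s): [2.39, 2.39, 2.79, 3.14, 3.14, 3.14].

INTERFACE

Orientations are given as a 3x3 rotation matrix whose columns are the frame's x, y, z axes.
In Python, from bench import sensors, imaging, job, ctrl gives the robot as it stands.
- The arm moves only by the tool servo_tool, never from a script. Its argument "moves" is one flat list of numbers, 7 for each row, row after row: the opening, from 0 (shut) to 1 (fully open), then the shift along the world's x, y, z in cm, then the turn, a rotation vector about the world's x, y, z in rad. In form: [grip, x, y, z, rx, ry, rz, grip, x, y, z, rx, ry, rz, ...]. A call has 1 to 20 rows; each row shifts and turns the commanded pose from where the row before left it; what a row does not reach is not made up. A row lasts 1/8 s, in which the tool goes at most 62.5 mm and 10.7 degrees, less where a joint would pass 70% of its speed; a pose out of reach is approached as far as the arm can. A call with a gripper value outside its range is refused whole. The fingers move at their own pace and stop on an object; the grip force is fixed at half the most. Time passes only in rows, so rows that do not move let the fingers close. It gives the time, the measured TCP pose, the force and the opening at its end, in the units of the state.
- sensors.read_state(): the state, without advancing time (a new reading comes with each control period).
- imaging.camera(name): name is "scene" or "side" or "wrist"; returns the picture (400x640x3 uint8, red, green, blue); there is no depth.
- imaging.camera_params(name): a dict with "fx", "fy", "cx", "cy" (pixels), "camera_from_world" (4x4, takes a point from world to camera coordinates). Camera axes: x right, y down, z forward; pixel columns grow to the right and rows downward; lengths in mm; the calibration is good to about 2 mm. The wrist camera is an equidistant fisheye: a pixel r from the principal point sees the ray r / f radians off the axis. A picture is of the moment at which its call begins: read the wrist's pose just before it. camera_params takes no time and is no camera call; for the wrist camera it gives the pose at the moment of the call.
- job.job_done(): hands the job in, once; it reports no verdict.
The state is a dict: "t": time; "q": joint angles; "joint_vel": joint speeds; "effort": joint torques, N m; "tool_pos": TCP position; "eef_rot": TCP orientation; "contact_force": force on the tool from outside, world axes, zero at the start; "wrist_torque": the same for the moment, N m; "gripper_width": finger opening in mm.
Only numpy, scipy, OpenCV 4.12 (cv2) and the standard library are available. Lean on these libraries where they do the work, as an engineer would, in place of code of your own. Each camera call takes 0.05 s, during which the arm holds its last target.

TASK

Put the loose battery sticks on charge: stand every one of them, fully home, in a charger bay of its own size (slim sticks in the narrow bays, thick sticks in the wide ones), and then press the charger's start plunger down to its stop and let it go. Also hang the empty battery basket by its handle on the hook of the stand, so that it hangs freely without swinging about, and do not knock over the spray can.

Things in the scene. Friction and masses are not known exactly. Their poses are not given: they have to be found in the camera images.
- slim_a: a round battery stick standing upright on the bench, grey plastic with a black band and a brass contact on top, 26 mm in diameter, 85 mm tall, about 100 g; origin at the centre of its underside, z up along its axis. May be absent
- slim_b: a round battery stick standing upright on the bench, grey plastic with a black band and a brass contact on top, 26 mm in diameter, 85 mm tall, about 100 g; origin at the centre of its underside, z up along its axis. May be absent
- slim_c: a round battery stick standing upright on the bench, grey plastic with a black band and a brass contact on top, 26 mm in diameter, 85 mm tall, about 100 g; origin at the centre of its underside, z up along its axis. May be absent
- big_a: a round battery stick standing upright on the bench, grey plastic with a black band and a brass contact on top, 36 mm in diameter, 85 mm tall, about 190 g; origin at the centre of its underside, z up along its axis. May be absent
- big_b: a round battery stick standing upright on the bench, grey plastic with a black band and a brass contact on top, 36 mm in diameter, 85 mm tall, about 190 g; origin at the centre of its underside, z up along its axis. May be absent
- big_c: a round battery stick standing upright on the bench, grey plastic with a black band and a brass contact on top, 36 mm in diameter, 85 mm tall, about 190 g; origin at the centre of its underside, z up along its axis. May be absent
- charger: grey charger block fixed to the bench, 135 mm (its x) by 240 mm (its y), top face 45 mm above the bench; origin at the centre of its underside. Six round blind bays in its top: wide, narrow, wide at y = -85, -25, +35 mm in the row x = -37.5 mm; narrow, wide, narrow at the same y in the row x = +37.5 mm; the start plunger stands at x = 0, y = +93 mm
- bay_big1 (a point): centre of the floor of a wide bay of the charger: a round vertical hole 40 mm wide with a 3 mm chamfer, 35 mm deep, its floor 10 mm above the bench and its mouth 35 mm above this point; a stick is home when its underside rests on this floor, and then stands 50 mm out of the block
- bay_slim1 (a point): centre of the floor of a narrow bay of the charger: a round vertical hole 30 mm wide with a 3 mm chamfer, 35 mm deep, its floor 10 mm above the bench and its mouth 35 mm above this point; a stick is home when its underside rests on this floor, and then stands 50 mm out of the block
- bay_big2 (a point): centre of the floor of a wide bay of the charger: a round vertical hole 40 mm wide with a 3 mm chamfer, 35 mm deep, its floor 10 mm above the bench and its mouth 35 mm above this point; a stick is home when its underside rests on this floor, and then stands 50 mm out of the block
- bay_slim2 (a point): centre of the floor of a narrow bay of the charger: a round vertical hole 30 mm wide with a 3 mm chamfer, 35 mm deep, its floor 10 mm above the bench and its mouth 35 mm above this point; a stick is home when its underside rests on this floor, and then stands 50 mm out of the block
- bay_big3 (a point): centre of the floor of a wide bay of the charger: a round vertical hole 40 mm wide with a 3 mm chamfer, 35 mm deep, its floor 10 mm above the bench and its mouth 35 mm above this point; a stick is home when its underside rests on this floor, and then stands 50 mm out of the block
- bay_slim3 (a point): centre of the floor of a narrow bay of the charger: a round vertical hole 30 mm wide with a 3 mm chamfer, 35 mm deep, its floor 10 mm above the bench and its mouth 35 mm above this point; a stick is home when its underside rests on this floor, and then stands 50 mm out of the block
- plunger (a joint): start plunger of the charger: how far it is pressed down, in m, 0 when up, 0.012 at its stop; a spring pushes it back up (about 2.5 N at first, 7.6 N at the stop)
- plunger_top (a point): centre of the top of the plunger's black round head (34 mm in diameter, 8 mm thick, on a 14 mm stem); 80 mm above the bench when up, pressed straight down
- basket: empty sheet-steel basket standing on the bench, 90 mm (its x) by 130 mm (its y), rim 55 mm high, about 280 g, with a fixed upright handle: two 12 by 4 mm straps rise from the middle of its short sides to a wooden bar; origin at the centre of its underside, z up
- basket_bar (a point): centre of the wooden handle bar of the basket, 136 mm above its underside; the bar is 12 mm by 12 mm and 130 mm long, runs along the basket's y, and has an opening 122 mm wide and 75 mm high below it
- hook_stand: stand fixed to the bench: a 120 by 140 mm wooden foot 18 mm thick, a 16 mm post (at the origin, the centre of the post at bench height) and a hook of 10 mm round steel bar. The hook's level arm runs 100 mm from the post along the stand's -x, towards the robot, its top 205 mm above the bench; at its end it turns up, the tip 20 mm higher than the arm's top (225 mm above the bench)
- hook_seat (a point): point on the top of the hook's level arm, 70 mm from the post's axis and 30 mm short of the axis of the upturned end; axes as the stand's: the arm points along -x, z up
- spray_can: spray can, 66 mm in diameter, 190 mm tall, standing on the bench; origin at the centre of its underside
Not all that is in view belongs to the job. What is shaped like the big_a but blue or green is not meant.

How it is judged (in metres and radians):
On the way, in this order (a step that is already met when the one before it is completed fails the run):
1. every battery stick present is fully home in a bay of its own size ((distance between slim_a and bay_slim1 below 0.006 m or distance between slim_a and bay_slim2 below 0.006 m or distance between slim_a and bay_slim3 below 0.006 m) and (distance between slim_b and bay_slim1 below 0.006 m or distance between slim_b and bay_slim2 below 0.006 m or distance between slim_b and bay_slim3 below 0.006 m) and (distance between slim_c and bay_slim1 below 0.006 m or distance between slim_c and bay_slim2 below 0.006 m or distance between slim_c and bay_slim3 below 0.006 m) and (distance between big_a and bay_big1 below 0.006 m or distance between big_a and bay_big2 below 0.006 m or distance between big_a and bay_big3 below 0.006 m) and (distance between big_b and bay_big1 below 0.006 m or distance between big_b and bay_big2 below 0.006 m or distance between big_b and bay_big3 below 0.006 m) and (distance between big_c and bay_big1 below 0.006 m or distance between big_c and bay_big2 below 0.006 m or distance between big_c and bay_big3 below 0.006 m)), for 0.2 s.
2. the start plunger is pressed down to its stop (value of joint plunger above 0.0108 m), for 0.1 s.
At the end, for the whole second after the job is handed in: each stick present is within 6 mm of home in a bay of its size; the plunger is up again; the basket hangs, slower than 0.12 m/s, by its bar on the hook's arm, between upturned end and post, the bar's middle within 45 mm sideways of the arm, tilted under 0.4 rad, clear of the bench (all of step 1 and x of basket_bar in the frame of hook_seat between -0.03 and 0.065 m and y of basket_bar in the frame of hook_seat between -0.045 and 0.045 m and z of basket_bar in the frame of hook_seat between -0.004 and 0.025 m and contact force between basket and hook_stand above 0.8 N and angle between basket's own z axis and vertical below 0.4 rad and height (world z) of basket above 0.03 m and linear speed of basket below 0.12 m/s and value of joint plunger below 0.003 m); the robot touches nothing.
It fails at once if the spray can is knocked over (angle between spray_can's own z axis and vertical above 0.6 rad).
Of slim_a, slim_b, slim_c, big_a, big_b, big_c only 4 to 6 are there at a start; the rules pass over those that are not, and their reading is None.
At some moment in a run one of basket may be knocked a few centimetres aside while the robot is not near it.
It also fails if it takes over 210 s, if anything falls off the work surface, if the arm or the gripper's body presses on something with over 40 N, if the wrist force passes 120 N, or if a joint passes its speed limit or range.

## Working session

There is one attempt and no reset: what is moved stays moved. The work goes in short steps, Python scripts to look and compute and a tool call to move; the robot and the scene stay as the last step left them, time stands still between calls to the robot, and variables do not carry over. Pictures are saved under pics/ and viewed, and the job is handed in when it is done.

Besides the shell and the picture viewer there is one more tool, called as a command line: name --argument value ..., lists and objects as JSON in quotes. servo_tool: Moves the arm, as the interface text tells. Its arguments: {"type":"object","properties":{"moves":{"type":"array"}},"required":["moves"]}

```bash
mkdir -p pics
cat > h.py <<'E'
import numpy as np, cv2
from bench import sensors, imaging, job, ctrl
def snap(n,f):
    im=imaging.camera(n); cv2.imwrite('pics/'+f+'.png',cv2.cvtColor(im,cv2.COLOR_RGB2BGR)); return im
def crop(im,u0,v0,u1,v1,s,f):
    c=cv2.resize(im[v0:v1,u0:u1],None,fx=s,fy=s,interpolation=cv2.INTER_CUBIC); cv2.imwrite('pics/'+f+'.png',cv2.cvtColor(c,cv2.COLOR_RGB2BGR))
def proj(n,P,p=None):
    p=p or imaging.camera_params(n);T=np.array(p['camera_from_world']);P=np.atleast_2d(P)
    c=P@T[:3,:3].T+T[:3,3]
    if n=='wrist':
        r=np.hypot(c[:,0],c[:,1]);th=np.arctan2(r,c[:,2]);k=th/np.maximum(r,1e-9)
        return np.c_[p['cx']+p['fx']*c[:,0]*k,p['cy']+p['fy']*c[:,1]*k]
    return np.c_[p['cx']+p['fx']*c[:,0]/c[:,2],p['cy']+p['fy']*c[:,1]/c[:,2]]
def ray(n,u,v,p=None):
    p=p or imaging.camera_params(n);T=np.array(p['camera_from_world'])
    a=(u-p['cx'])/p['fx'];b=(v-p['cy'])/p['fy']
    if n=='wrist':
        r=np.hypot(a,b);d=np.array([np.sin(r)*a/max(r,1e-9),np.sin(r)*b/max(r,1e-9),np.cos(r)])
    else: d=np.array([a,b,1.])
    R=T[:3,:3];return -R.T@T[:3,3],R.T@d
def at(n,u,v,z,p=None):
    o,d=ray(n,u,v,p);return o+d*(z-o[2])/d[2]
E
python3 - <<'E'
from h import *
for n in('scene','side','wrist'):
    snap(n,n+'0');p=imaging.camera_params(n);T=np.array(p['camera_from_world']);print(n,p['fx'],p['cx'],p['cy'],(-T[:3,:3].T@T[:3,3]).round(),T[:3,:3].round(2).tolist())
s=sensors.read_state();print(s['t'],s['tool_pos'],np.round(s['eef_rot'],3),s['contact_force'],s['gripper_width'],ctrl.tip_reach)
E
```

```text
scene 471.0890729498126 327.1963923137484 200.40820966681 [1485.  128.  836.] [[-0.18, 0.98, -0.02], [0.56, 0.09, -0.82], [-0.81, -0.15, -0.57]]
side 407.46092772834214 323.49660177558053 206.3271826116359 [ 423.  819. 1009.] [[-1.0, -0.1, 0.01], [-0.07, 0.68, -0.73], [0.07, -0.72, -0.69]]
wrist 309.70691628693146 317.6189475509975 199.34142041353152 [ 215. -565.  384.] [[0.23, -0.97, -0.0], [-0.94, -0.22, 0.27], [-0.27, -0.06, -0.96]]
0.15 [ 140.12373924 -582.90141082  186.61494235] [[-0.972 -0.     0.234]
 [-0.234  0.001 -0.972]
 [-0.    -1.    -0.001]] [ 0.00879693 -0.55130309 -0.04072341] 93.1749752355422 8.0
```

View pics/scene0.png

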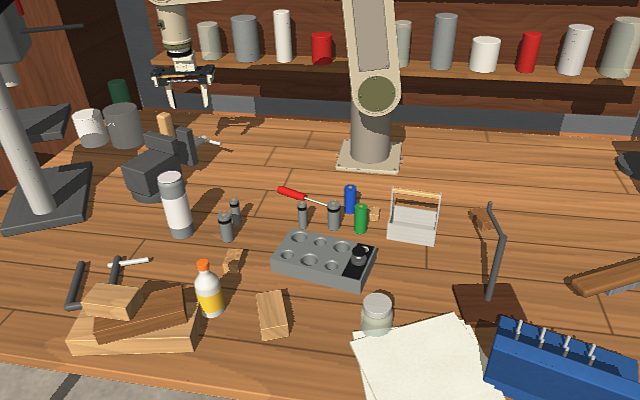

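View pics/side0.png

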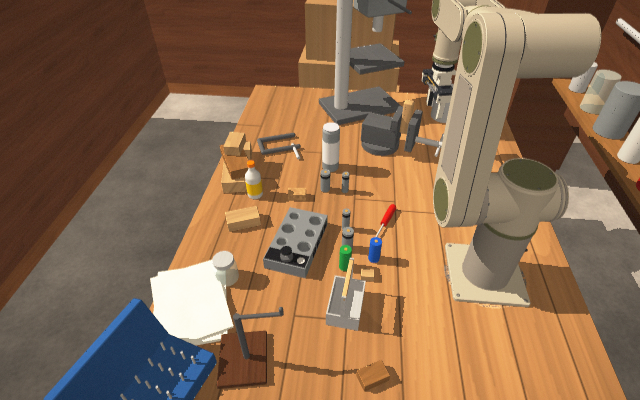

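View pics/wrist0.png

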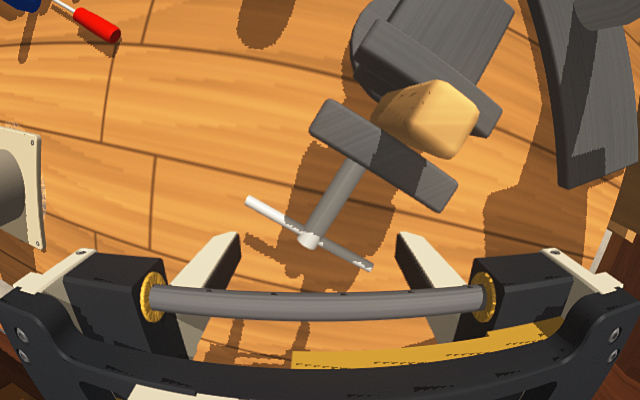

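Run:
```python
from h import *
a=cv2.cvtColor(cv2.imread('pics/scene0.png'),cv2.COLOR_BGR2RGB);b=cv2.cvtColor(cv2.imread('pics/side0.png'),cv2.COLOR_BGR2RGB)
crop(a,150,160,310,280,5,'c1');crop(a,270,170,450,300,4.4,'c2');crop(b,230,110,430,340,2.6,'c3')
crop(a,440,180,540,330,4,'c4')
crop(b,260,190,400,340,4,'c5')
```

```text
(no output)
```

View pics/c1.png

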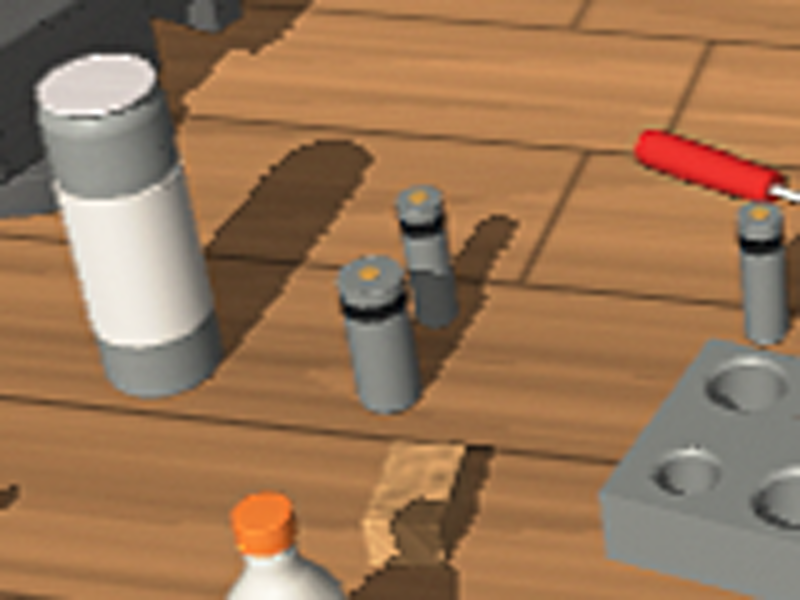

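View pics/c2.png

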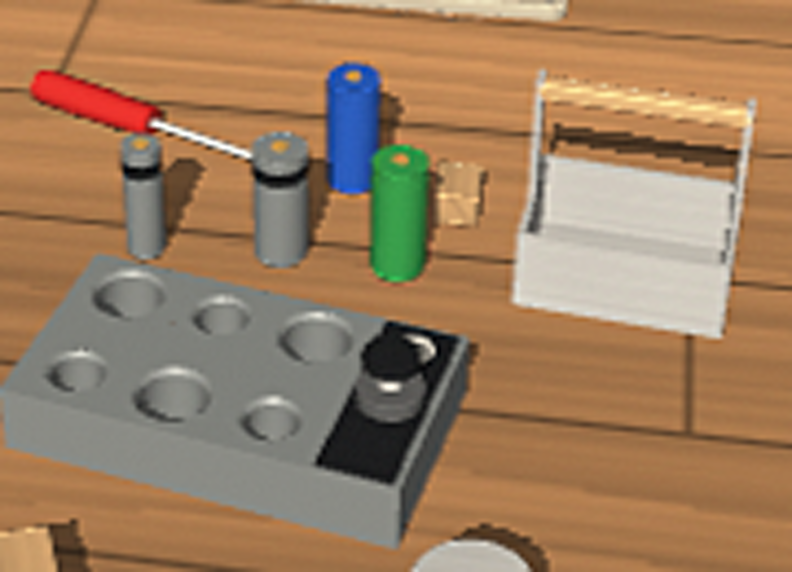

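View pics/c3.png

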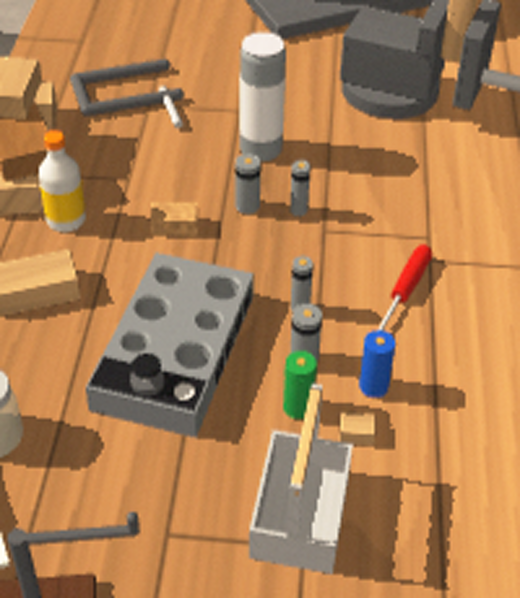

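View pics/c4.png

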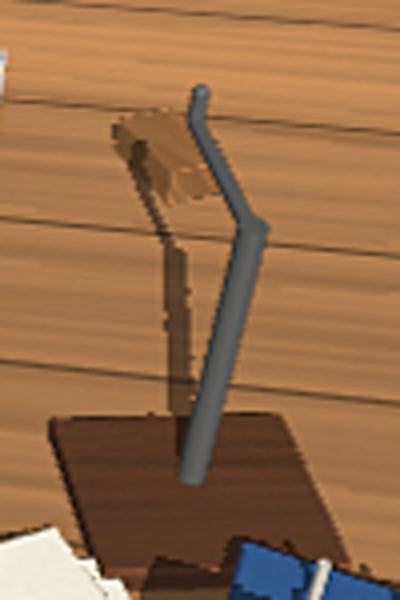

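View pics/c5.png

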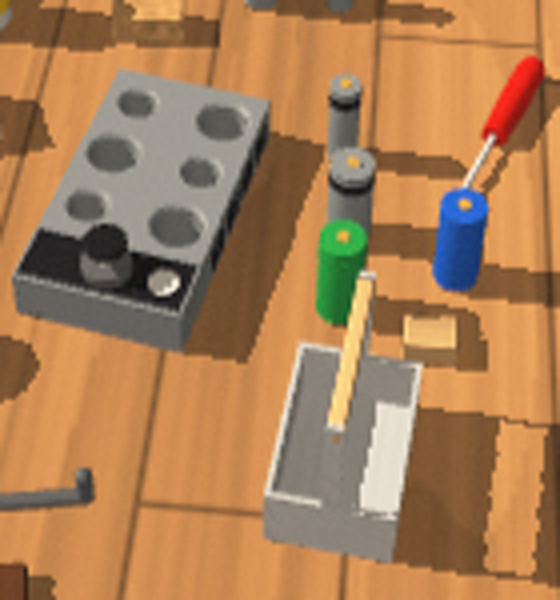

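```bash
cat > fit.py <<'E'
from h import *
from scipy.optimize import least_squares
S=lambda u,v:(270+(u+.5)/4.4-.5,170+(v+.5)/4.4-.5)
A=lambda u,v:(150+(u+.5)/5-.5,160+(v+.5)/5-.5)
D=lambda u,v:(260+(u+.5)/4-.5,190+(v+.5)/4-.5)
C=lambda u,v:(230+(u+.5)/2.6-.5,110+(v+.5)/2.6-.5)
H=lambda u,v:(440+(u+.5)/4-.5,180+(v+.5)/4-.5)
def both(nm,z,s,d):
    a=at('scene',*s,z);b=at('side',*d,z);print(nm,a.round(1)[:2],b.round(1)[:2],'avg',((a+b)/2).round(1)[:2])
both('slimR',85,A(418,196),C(301,166));both('bigR',85,A(370,272),C(247,160))
both('slimL',85,S(141,145),D(344,84));both('bigL',85,S(280,147),D(353,161))
both('green',85,S(400,159),D(343,237));both('blue',85,S(353,76),D(465,205))
sc=[(130,296),(222,315),(317,338),(78,372),(173,395),(271,419)];sd=[(222,123),(199,173),(175,226),(136,103),(112,153),(87,205)]
L=np.array([(-37.5,-85),(-37.5,-25),(-37.5,35),(37.5,-85),(37.5,-25),(37.5,35)])
W=[]
for i in range(6):
    a=at('scene',*S(*sc[i]),45);b=at('side',*D(*sd[i]),45);W.append((a,b));print(i,a.round(1)[:2],b.round(1)[:2])
def f(p,k):
    R=np.array([[np.cos(p[2]),-np.sin(p[2])],[np.sin(p[2]),np.cos(p[2])]])
    q=L@R.T+p[:2]
    return np.concatenate([(q-np.array([w[j][:2] for w in W])).ravel() for j in k])
for k in([0],[1],[0,1]):
    r=least_squares(f,[560,50,0],args=(k,));print('charger',r.x.round(3),np.abs(r.fun).max().round(1))
p=r.x;R=np.array([[np.cos(p[2]),-np.sin(p[2])],[np.sin(p[2]),np.cos(p[2])]])
print((L@R.T+p[:2]).round(1),'plunger',(R@[0,93]+p[:2]).round(1))
both('plunger',80,S(388,352),D(107,238))
both('bar0',142,S(543,87),D(368,275));both('bar1',142,S(750,117),D(337,428))
def tri(s,d):
    o,a=ray('scene',*s);q,b=ray('side',*d);t=np.linalg.lstsq(np.c_[a,-b],q-o,rcond=None)[0];x=o+a*t[0];y=q+b*t[1];return ((x+y)/2).round(1),np.linalg.norm(x-y).round(1)
b=lambda u,v:(260+(u+.5)/4-.5,190+(v+.5)/4-.5)
print('tip',tri(H(201,90),D(84,472)))
both('tip225',225,H(201,90),D(84,472))
both('can',190,A(97,72),C(263,44))
E
python3 fit.py
```

```text
slimR [ 448.8 -341.3] [ 451.2 -338.5] avg [ 450.  -339.9]
bigR [ 522.7 -342.5] [ 527.2 -343.7] avg [ 524.9 -343.1]
slimL [ 437.6 -144.7] [ 439.1 -145.1] avg [ 438.4 -144.9]
bigL [426.5 -57.1] [427.  -59.3] avg [426.7 -58.2]
green [428.1  19.3] [430.1  19.2] avg [429.1  19.3]
blue [337.9 -22.8] [339.9 -22.3] avg [338.9 -22.6]
0 [ 539.1 -130.7] [ 538.  -129.3]
1 [548.1 -72.2] [550. -71.]
2 [560.2 -13. ] [561.7 -13. ]
3 [ 611.6 -144.8] [ 612.7 -145.3]
4 [622.4 -86.4] [623.4 -85.7]
5 [633.4 -27.9] [633.8 -27.5]
charger [ 5.90423e+02 -5.46190e+01 -1.86000e-01] 1.2
charger [ 5.91421e+02 -5.40950e+01 -1.94000e-01] 1.2
charger [ 5.90922e+02 -5.43570e+01 -1.90000e-01] 1.4
[[ 538.1 -130.8]
 [ 549.4  -71.8]
 [ 560.7  -12.9]
 [ 611.7 -144.9]
 [ 623.   -86. ]
 [ 634.4  -27.1]] plunger [608.5  37. ]
plunger [606.9  34.1] [605.6  34.3] avg [606.2  34.2]
bar0 [419.9 104.4] [410.6 100.9] avg [415.3 102.6]
bar1 [434.1 227.2] [424.  226.4] avg [429.1 226.8]
tip (array([562.4, 325.3, 222.3]), np.float64(1.3))
tip225 [567.2 324.9] [561.7 326.4] avg [564.5 325.6]
can [ 507.7 -485. ] [ 518.2 -477.9] avg [ 513.  -481.4]
```

Run:
```python
from h import *
b=cv2.cvtColor(cv2.imread('pics/side0.png'),cv2.COLOR_BGR2RGB)
crop(b,205,290,305,390,6,'c6')
```

```text
(no output)
```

View pics/c6.png

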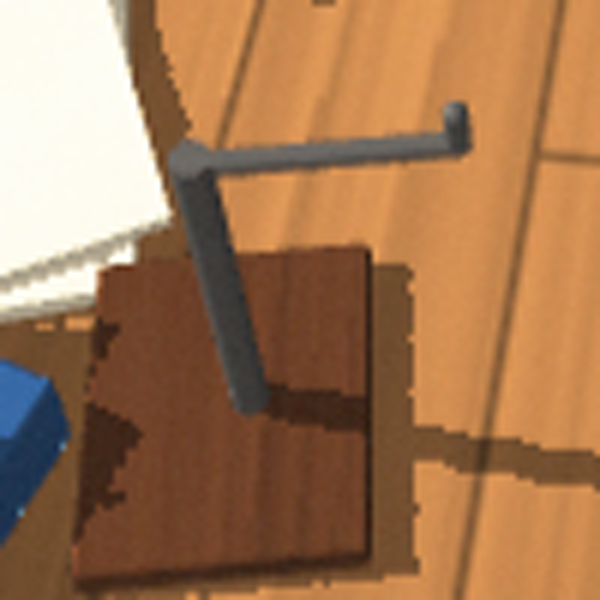

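servo_tool --moves '[0.6,0,0,5,0,0,0,0.6,0,0,5,0,0,0,0.6,3,4.3,0,0,0,0.1144,0.6,3,4.3,0,0,0,0.1144,0.6,3,4.3,0,0,0,0.1144,0.6,3,4.3,0,0,0,0.1144,0.6,3,4.3,0,0,0,0.1144,0.6,3,4.3,0,0,0,0.1144,0.6,3,4.3,0,0,0,0.1144,0.6,3,4.3,0,0,0,0.1144,0.6,3,4.3,0,0,0,0.1144,0.6,3,4.3,0,0,0,0.1144,0.6,0,0,0,0,0,0,0.6,0,0,0,0,0,0]'

```text
t: 1.9
tool_pos: [439.9, -153.5, 287.2]
eef_rot: [[-0.19, -0.001, 0.982], [-0.982, -0.0, -0.19], [0.0, -1.0, -0.001]]
contact_force: [0.4, -0.5, -1.4]
gripper_width: 55.7
```

Run:
```python
from h import *
snap('wrist','w1');s=sensors.read_state();print(s['t'],s['tool_pos'].round(1),np.round(s['eef_rot'],3),s['gripper_width'])
P=[(450,-340,85),(525,-343,85),(438.4,-144.9,85),(426.7,-58.2,85),(538.1,-130.8,45),(560.7,-12.9,45),(611.7,-144.9,45),(634.4,-27.1,45),(607,35,80)]
print(proj('wrist',P).round(1))
```

```text
1.95 [ 439.7 -154.   287.2] [[-0.191 -0.001  0.982]
 [-0.982 -0.    -0.191]
 [ 0.    -1.    -0.001]] 55.807242963313676
[[347.5 290.2]
 [395.8 282.4]
 [314.9 165.6]
 [292.8 102.1]
 [381.5 138.9]
 [382.2  56.2]
 [430.3 140.5]
 [431.8  60.4]
 [412.9  15.1]]
```

View pics/w1.png

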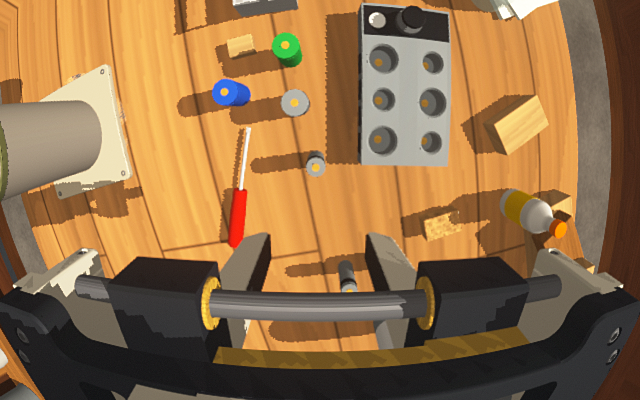

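Run:
```python
from h import *
a=cv2.cvtColor(cv2.imread('pics/w1.png'),cv2.COLOR_BGR2RGB);crop(a,270,0,470,190,4,'c7')
```

```text
(no output)
```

View pics/c7.png

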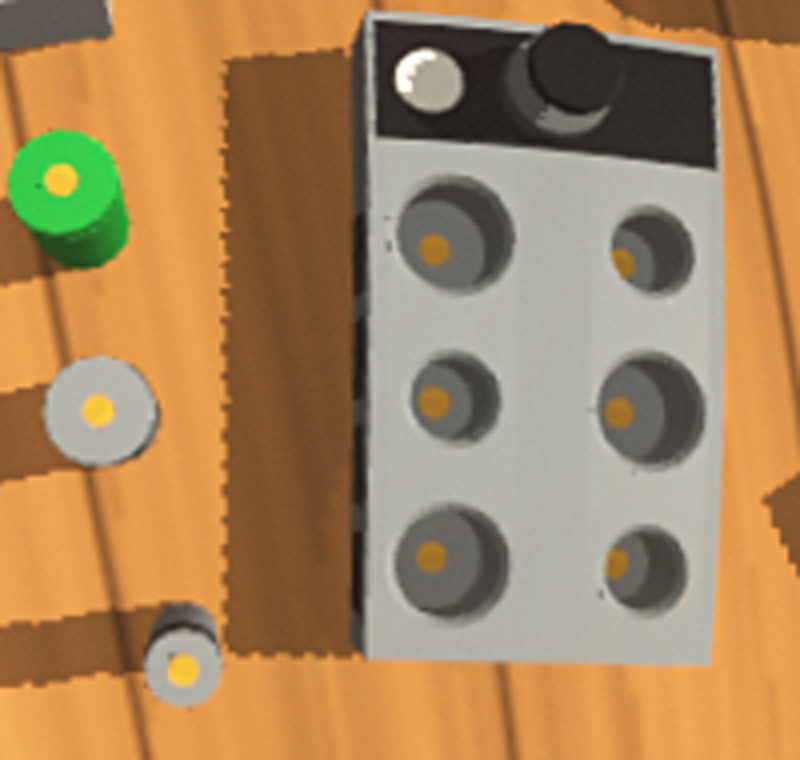

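```bash
cat > fit2.py <<'E'
from h import *
from scipy.optimize import least_squares
import json
p=imaging.camera_params('wrist')
q=lambda u,v:(270+(u+.5)/4-.5,(v+.5)/4-.5)
L=np.array([(-37.5,-85),(-37.5,-25),(-37.5,35),(37.5,-85),(37.5,-25),(37.5,35)])
W=np.array([at('wrist',*q(*x),45,p)[:2] for x in[(452,562),(456,398),(456,235),(647,570),(651,410),(653,251)]])
def f(x):
    R=np.array([[np.cos(x[2]),-np.sin(x[2])],[np.sin(x[2]),np.cos(x[2])]]);return (L@R.T+x[:2]-W).ravel()
r=least_squares(f,[590,-54,-.19]);print(r.x.round(3),r.fun.round(1))
x=r.x;R=np.array([[np.cos(x[2]),-np.sin(x[2])],[np.sin(x[2]),np.cos(x[2])]]);print((L@R.T+x[:2]).round(1),(R@[0,93]+x[:2]).round(1))
for n,u in dict(bigL=(98,411),slimL=(182,669),green=(61,181)).items():print(n,at('wrist',*q(*u),85,p).round(1))
print('pl',at('wrist',*q(572,67),80,p).round(1))
E
python3 fit2.py
```

```text
[ 5.92172e+02 -5.72530e+01 -1.91000e-01] [-0.1 -0.7 -0.3  0.1 -0.1  0.6 -0.2 -0.3  0.6  0.   0.2  0.2]
[[ 539.2 -133.6]
 [ 550.6  -74.7]
 [ 562.   -15.8]
 [ 612.9 -147.8]
 [ 624.2  -88.9]
 [ 635.6  -30. ]] [609.8  34.1]
bigL [428.3 -58.9  85. ]
slimL [ 438.3 -146.6   85. ]
green [431.4  18.1  85. ]
pl [606.1  33.2  80. ]
```

servo_tool --moves '[0.6,-0.6,4.75,-4,0,0,0,0.6,-0.6,4.75,-4,0,0,0,0.6,0,0,-5,0,0,0,0.6,0,0,-4,0,0,0,0.6,0,0,-3,0,0,0,0.6,0,0,-2,0,0,0,0.6,0,0,-0.9,0,0,0,0.6,0,0,0,0,0,0,0.6,0,0,0,0,0,0]'

```text
t: 3.08
tool_pos: [429.0, -59.0, 59.5]
eef_rot: [[-0.191, 0.002, 0.982], [-0.982, -0.0, -0.191], [0.0, -1.0, 0.002]]
contact_force: [-1.4, 0.2, -0.0]
gripper_width: 55.8
```

Run:
```python
from h import *
im=snap('wrist','w2');crop(im,170,120,470,320,2.6,'w2c')
```

```text
(no output)
```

View pics/w2c.png

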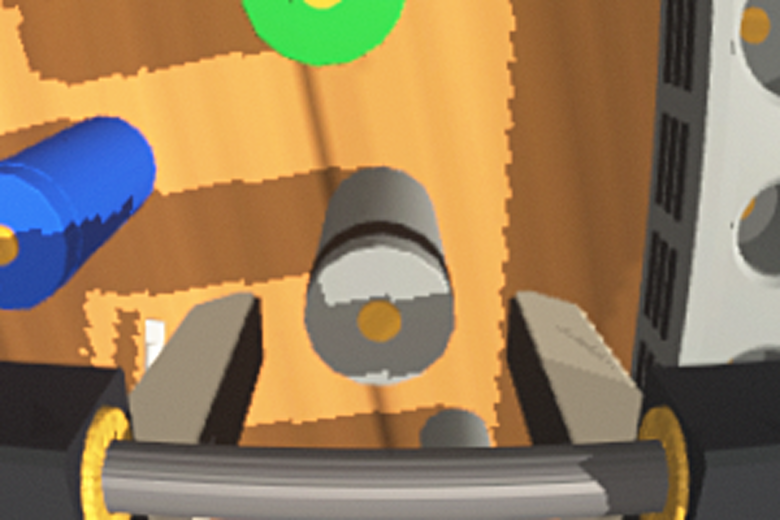

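servo_tool --moves '[0,0,0,0,0,0,0,0,0,0,0,0,0,0,0,0,0,0,0,0,0,0,0,0,0,0,0,0,0,0,0,0,0,0,0]'

```text
t: 3.75
tool_pos: [428.1, -58.4, 58.4]
eef_rot: [[-0.19, -0.0, 0.982], [-0.982, 0.0, -0.19], [0.0, -1.0, -0.0]]
contact_force: [-0.2, -0.0, 0.2]
gripper_width: 10.5
```

Run:
```python
from h import *
print(at('wrist',315.3,243,85).round(1))
im=snap('wrist','w3');crop(im,220,170,420,290,4,'w3c');s=sensors.read_state();print(s['tool_pos'].round(1),s['gripper_width'])
```

```text
[427.7 -57.4  85. ]
[428.1 -58.4  58.4] 6.514721654489072
```

View pics/w3c.png

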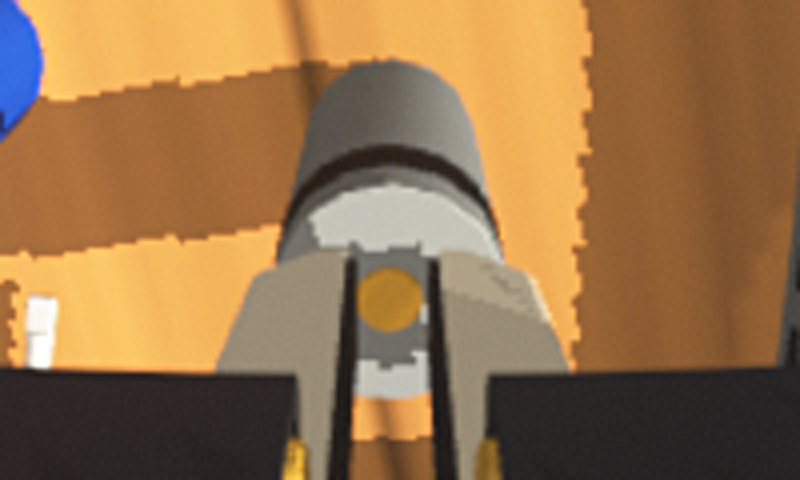

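Run:
```python
from h import *
for z in(50,70,85,100,120):print(z,proj('wrist',[(428.1,-58.4,z),(428.1+5,-59.4,z),(428.1-.19*7,-58.4+7.5,z)]).round(1).tolist(),(4*(proj('wrist',[(428.1,-58.4,z)])-[220,170])).round().tolist())
im=snap('side','s1');crop(im,300,170,420,290,5,'s1c')
im=snap('scene','s2');crop(im,270,150,410,270,5,'s2c')
```

```text
50 [[316.5, 224.1], [323.7, 224.2], [312.6, 214.6]] [[386.0, 216.0]]
70 [[316.4, 234.9], [324.2, 234.9], [312.1, 224.7]] [[385.0, 260.0]]
85 [[316.2, 244.4], [324.7, 244.4], [311.6, 233.5]] [[385.0, 298.0]]
100 [[316.1, 255.4], [325.2, 255.4], [311.1, 243.8]] [[384.0, 342.0]]
120 [[315.9, 273.0], [326.1, 273.0], [310.3, 260.4]] [[384.0, 412.0]]
```

View pics/s1c.png

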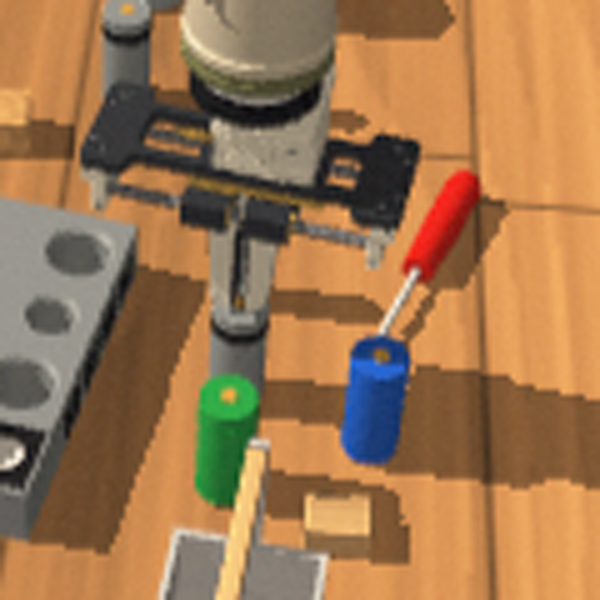

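View pics/s2c.png

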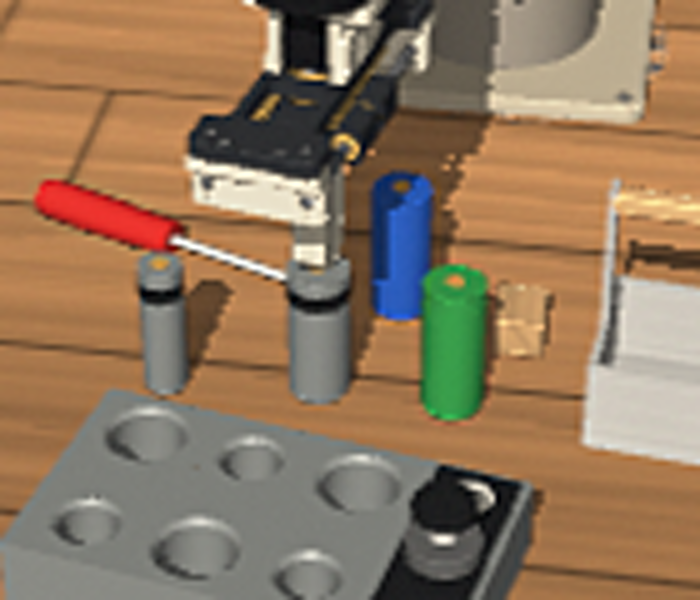

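Run:
```python
from h import *
c=np.array([140.1,-582.9,187.]);j=np.array([.234,-.972,0])
for dz in(-8,0,27):
  print(dz,[ (proj(n,[c+j*46.5+[0,0,dz],c-j*46.5+[0,0,dz]])).round(1).tolist() for n in('scene','side')])
a=cv2.cvtColor(cv2.imread('pics/scene0.png'),cv2.COLOR_BGR2RGB);crop(a,130,40,250,130,6,'c8')
b=cv2.cvtColor(cv2.imread('pics/side0.png'),cv2.COLOR_BGR2RGB);crop(b,400,40,480,140,6,'c9')
s=sensors.read_state();print({k:np.round(v,2).tolist() for k,v in s.items()})
print([x for x in dir(ctrl) if x[0]!='_'])
```

```text
-8 [[[177.5, 118.2], [205.7, 117.1]], [[427.3, 113.9], [435.2, 126.7]]]
0 [[[177.1, 116.0], [205.3, 114.8]], [[427.6, 112.1], [435.6, 124.8]]]
27 [[[175.4, 108.4], [203.9, 107.2]], [[428.9, 105.9], [437.0, 118.5]]]
{'t': 3.9, 'q': [-0.25, -0.24, 2.08, -0.0, 1.3, -0.06], 'joint_vel': [-0.0, -0.0, 0.0, 0.0, 0.0, -0.0], 'effort': [0.01, -33.96, -46.16, 0.08, 0.02, 0.0], 'tool_pos': [428.17, -58.4, 58.41], 'eef_rot': [[-0.19, -0.0, 0.98], [-0.98, 0.0, -0.19], [0.0, -1.0, -0.0]], 'contact_force': [0.21, 0.34, 0.49], 'wrist_torque': [-0.06, -0.08, 0.01], 'gripper_width': 0.86}
['IKError', 'tip_reach']
```

View pics/c8.png

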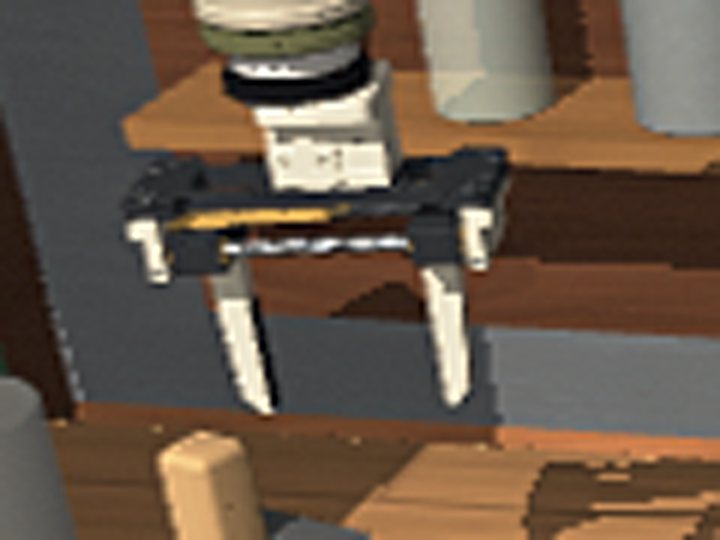

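View pics/c9.png

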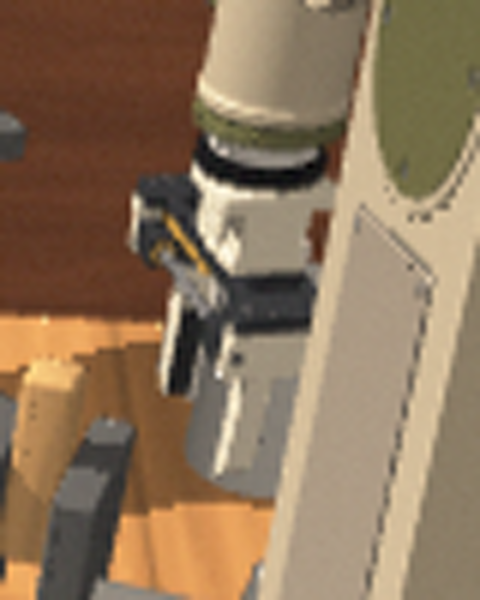

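servo_tool --moves '[0.6,0,0,1,0,0,0,0.6,0,0,0,0,0,0,0.6,0,0,0,0,0,0,0.6,0,0,0,0,0,0,0.6,0,0,0,0,0,0,0.6,0,0,0,0,0,0,0.6,0,0,0,0,0,0,0.6,0,0,0,0,0,0]'

```text
t: 4.9
tool_pos: [428.2, -58.4, 68.4]
eef_rot: [[-0.19, -0.0, 0.982], [-0.982, 0.0, -0.19], [-0.0, -1.0, -0.0]]
contact_force: [0.8, -0.0, -0.4]
gripper_width: 55.8
```

servo_tool --moves '[0.6,0,0,-1.5,0,0,0,0.6,0,0,-1.5,0,0,0,0.6,0,0,-1.5,0,0,0,0.6,0,0,0,0,0,0,0,0,0,0,0,0,0,0,0,0,0,0,0,0,0,0,0,0,0,0,0,0,0,0,0,0,0,0,0,0,0,0,0,0,0]'

```text
t: 6.02
tool_pos: [428.7, -58.5, 24.0]
eef_rot: [[-0.19, 0.001, 0.982], [-0.982, -0.0, -0.19], [0.0, -1.0, 0.001]]
contact_force: [0.5, 0.2, 3.7]
gripper_width: 35.8
```

Run:
```python
from h import *
im=snap('scene','s3');crop(im,270,150,410,270,5,'s3c');s=sensors.read_state();print(s['t'],s['tool_pos'].round(1),s['gripper_width'])
```

```text
6.075 [428.8 -58.5  24. ] 35.61020773814939
```

View pics/s3c.png

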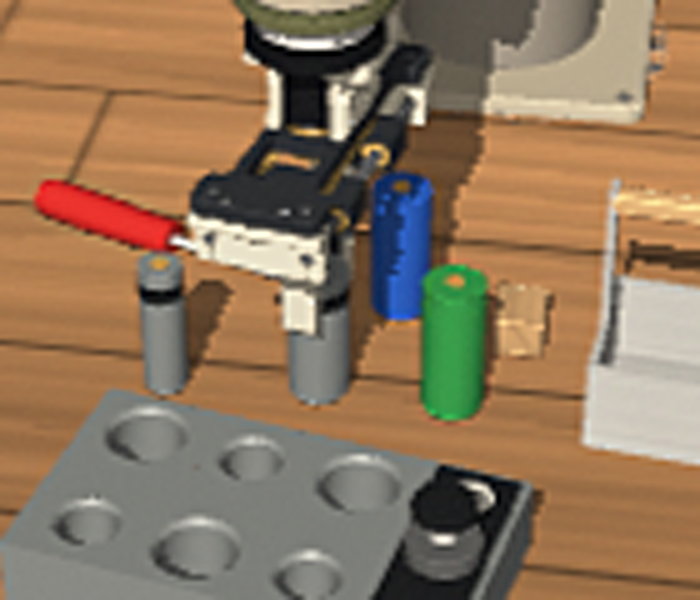

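servo_tool --moves '[0,0,0,3,0,0,0,0,0,0,5,0,0,0,0,4,1.3,1.5,0,0,0,0,4,1.3,0,0,0,0,0,4,1.3,0,0,0,0,0,1.3,0.3,0,0,0,0,0,0,0,0,0,0,0,0,0,0,0,0,0,0]'

```text
t: 7.08
tool_pos: [559.9, -16.7, 117.9]
eef_rot: [[-0.19, -0.002, 0.982], [-0.982, -0.0, -0.19], [0.0, -1.0, -0.001]]
contact_force: [0.2, -0.8, -1.4]
gripper_width: 35.6
```

Run:
```python
from h import *
im=snap('wrist','w4');crop(im,220,120,420,270,4,'w4c');s=sensors.read_state();print(s['t'],s['tool_pos'].round(1),s['gripper_width'])
im=snap('scene','s4');crop(im,270,130,410,300,4,'s4c')
im=snap('side','d4');crop(im,240,150,400,280,4,'d4c')
```

```text
7.125 [560.1 -16.8 118.2] 35.723975090461764
```

View pics/w4c.png

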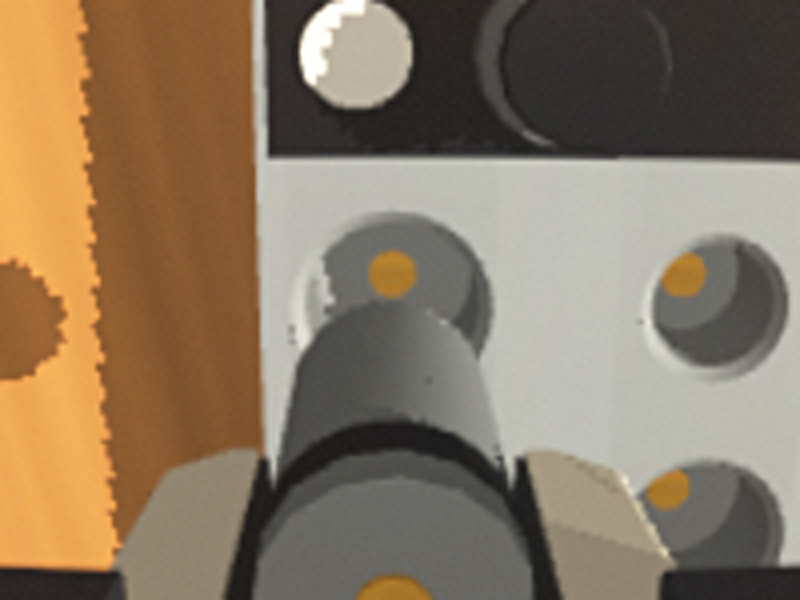

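View pics/s4c.png

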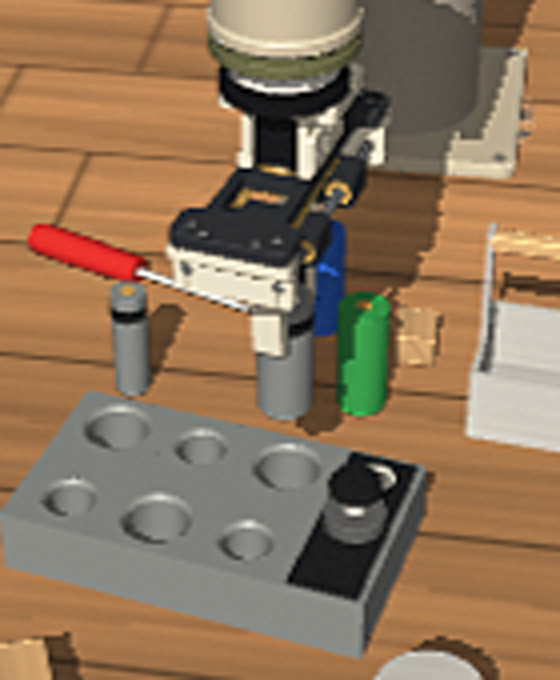

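View pics/d4c.png

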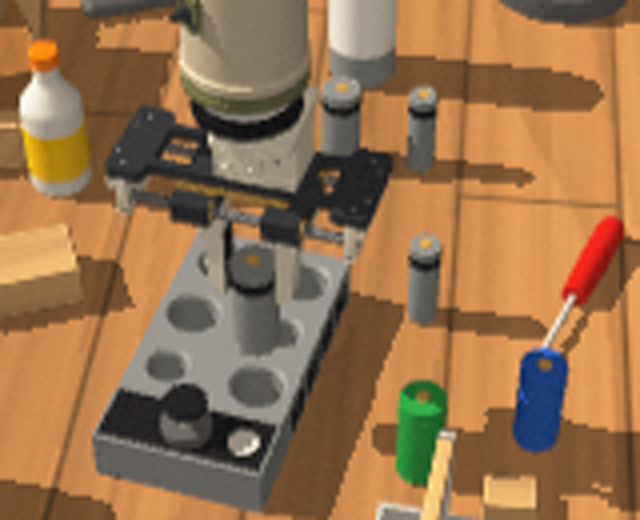

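Run:
```python
from h import *
a=cv2.cvtColor(cv2.imread('pics/w4.png'),cv2.COLOR_BGR2RGB);crop(a,260,150,380,300,5,'w4d')
q=lambda u,v:(220+(u+.5)/4-.5,120+(v+.5)/4-.5)
print(at('wrist',*q(391.5,310),45).round(1),at('wrist',*q(716,306),45).round(1),at('wrist',*q(356,53),45).round(1))
print('expected stick top center px',proj('wrist',[(560.1,-16.8,179),(560.1,-16.8,175)]).round(1))
```

```text
[561.3 -15.2  45. ] [635.4 -28.6  45. ] [564.9  43.2  45. ]
expected stick top center px [[315.3 271.9]
 [315.4 268.2]]
```

View pics/w4d.png

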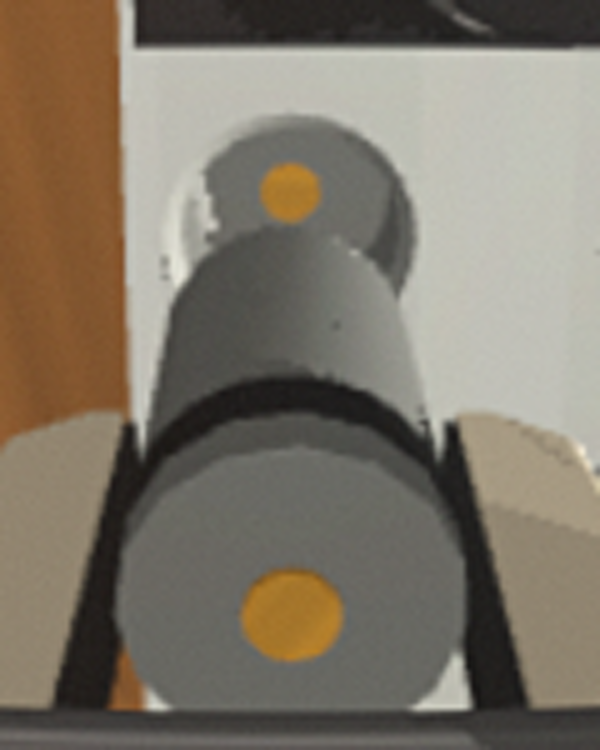

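Run:
```python
from h import *
for z in (175,179,183):print(at('wrist',318,272.6,z).round(1))
# wrist cam check of tool axis: where do the two finger tips symmetric
print(proj('wrist',[(560.1,-16.8,145)]))
```

```text
[560.9 -19.7 175. ]
[561.3 -17.4 179. ]
[561.8 -15.2 183. ]
[[315.76250701 244.3667993 ]]
```

servo_tool --moves '[0,0.03,0.18,-2,0,0,0,0,0,0,-2,0,0,0,0,0,0,0,0,0,0,0,0,0,0,0,0,0]'

```text
t: 7.72
tool_pos: [561.2, -14.6, 78.0]
eef_rot: [[-0.19, -0.001, 0.982], [-0.982, 0.0, -0.19], [0.0, -1.0, -0.001]]
contact_force: [0.4, 0.1, -1.5]
gripper_width: 35.4
```

Run:
```python
from h import *
im=snap('wrist','w5');crop(im,240,120,400,270,4,'w5c');s=sensors.read_state();print(s['t'],s['tool_pos'].round(1),s['gripper_width'],s['contact_force'].round(1))
im=snap('scene','s5');crop(im,310,180,370,250,8,'s5c')
im=snap('side','d5');crop(im,280,190,340,260,8,'d5c')
```

```text
7.775 [561.8 -14.6  78.7] 35.74765744875843 [ 0.1  0.3 -2. ]
```

View pics/w5c.png

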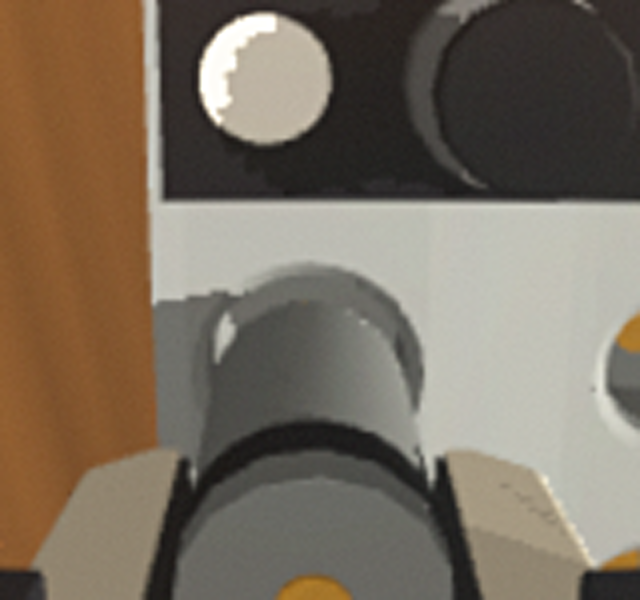

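View pics/s5c.png

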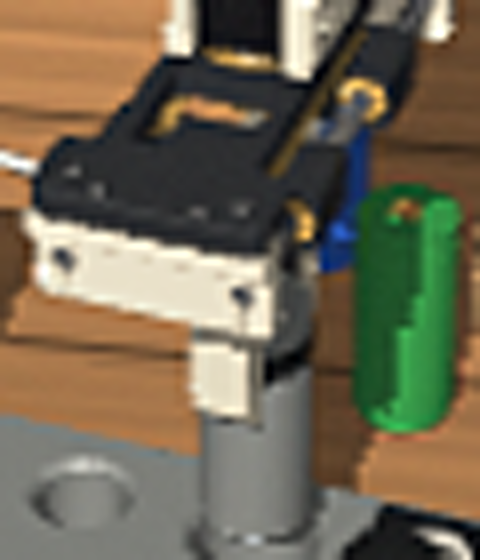

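View pics/d5c.png

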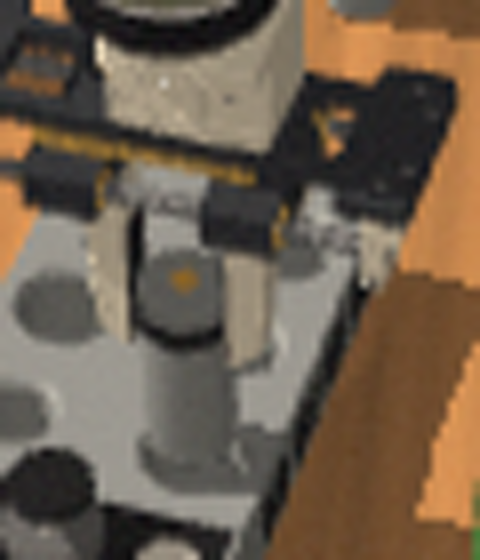

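servo_tool --moves '[0,0,0,-1,0,0,0,0,0,0,-0.5,0,0,0,0,0,0,0,0,0,0]'

```text
t: 8.25
tool_pos: [560.7, -14.5, 62.5]
eef_rot: [[-0.19, -0.002, 0.982], [-0.982, 0.0, -0.19], [0.0, -1.0, -0.002]]
contact_force: [0.5, -0.7, -1.5]
gripper_width: 35.6
```

servo_tool --moves '[0,0,0,-1,0,0,0,0,0,0,-1,0,0,0,0,0,0,-0.5,0,0,0,0,0,0,0,0,0,0]'

```text
t: 8.75
tool_pos: [560.8, -14.5, 37.6]
eef_rot: [[-0.19, -0.001, 0.982], [-0.982, 0.0, -0.19], [0.0, -1.0, -0.001]]
contact_force: [-0.5, -0.9, -2.2]
gripper_width: 35.4
```

servo_tool --moves '[0,0,0,-0.3,0,0,0,0.54,0,0,0,0,0,0,0.54,0,0,0,0,0,0,0.54,0,0,0,0,0,0,0.54,0,0,5,0,0,0,0.54,0,0,5,0,0,0,0.54,0,0,5,0,0,0,0.54,0,0,0,0,0,0]'

```text
t: 9.75
tool_pos: [564.9, -15.0, 191.5]
eef_rot: [[-0.19, 0.01, 0.982], [-0.982, -0.001, -0.19], [-0.001, -1.0, 0.01]]
contact_force: [-0.1, 0.6, 0.1]
gripper_width: 50.5
```

Run:
```python
from h import *
im=snap('wrist','w6');crop(im,200,60,480,270,2.8,'w6c');s=sensors.read_state();print(s['t'],s['tool_pos'].round(1),s['gripper_width'],s['contact_force'].round(1))
```

```text
9.8 [563.3 -14.8 188.3] 50.1730153902095 [ 0.4 -0.8  0.3]
```

View pics/w6c.png

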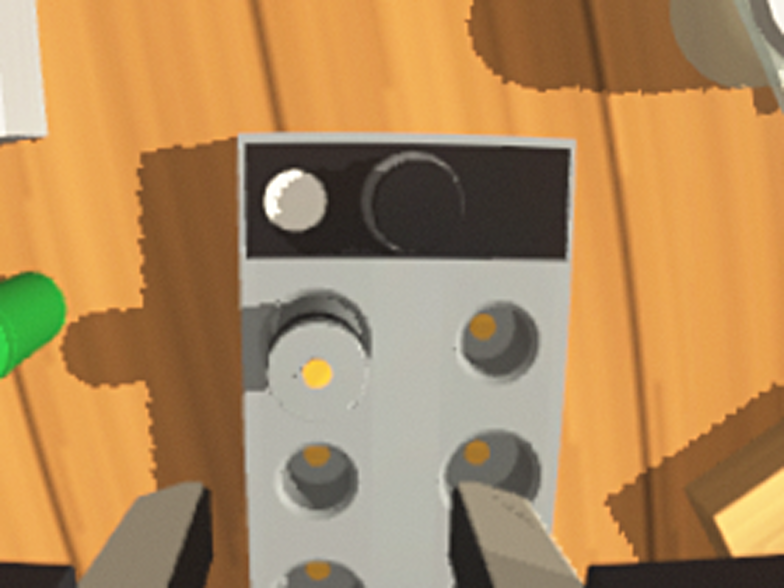

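servo_tool --moves '[0.54,-3.12,-3.28,0,0,0,0,0.54,-3.12,-3.28,0,0,0,0,0.54,-3.12,-3.28,0,0,0,0,0.54,-3.12,-3.28,-2,0,0,0,0.54,0,0,-4,0,0,0,0.54,0,0,-3.4,0,0,0,0.54,0,0,0,0,0,0,0.54,0,0,0,0,0,0]'

```text
t: 10.8
tool_pos: [436.8, -145.7, 91.9]
eef_rot: [[-0.19, -0.0, 0.982], [-0.982, 0.0, -0.19], [-0.0, -1.0, -0.0]]
contact_force: [-0.1, 0.1, 0.6]
gripper_width: 50.3
```

Run:
```python
from h import *
im=snap('wrist','w7');crop(im,200,120,440,300,3,'w7c');s=sensors.read_state();print(s['t'],s['tool_pos'].round(1))
print(proj('wrist',[list(s['tool_pos'][:2])+[85]]))
```

```text
10.85 [ 437.5 -146.    92.7]
[[316.55577382 224.41609134]]
```

View pics/w7c.png

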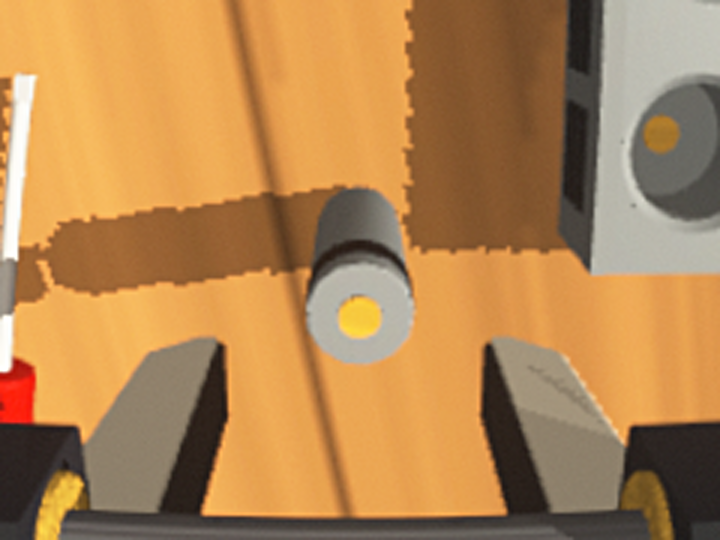

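servo_tool --moves '[0.54,0.05,0,-3,0,0,0,0.54,0,0,-2.5,0,0,0,0.54,0,0,-1.35,0,0,0,0.54,0,0,0,0,0,0,0,0,0,0,0,0,0,0,0,0,0,0,0,0,0,0,0,0,0,0,0,0,0,0,0,0,0,0,0,0,0,0,0,0,0]'

```text
t: 11.98
tool_pos: [437.8, -146.1, 23.7]
eef_rot: [[-0.19, 0.001, 0.982], [-0.982, -0.001, -0.19], [0.0, -1.0, 0.001]]
contact_force: [-0.0, 0.3, 6.7]
gripper_width: 25.9
```

servo_tool --moves '[0,0,0,3,0,0,0,0,0,0,5,0,0,0,0,0,0,3,0,0,0,0,4.9,2.93,0,0,0,0,0,4.9,2.93,0,0,0,0,0,4.9,2.93,0,0,0,0,0,4.9,2.93,0,0,0,0,0,0,0,0,0,0,0,0,0,0,0,0,0,0,0,0,0,0,0,0,0]'

```text
t: 13.22
tool_pos: [632.4, -29.4, 133.3]
eef_rot: [[-0.191, 0.0, 0.982], [-0.982, -0.0, -0.191], [0.0, -1.0, 0.0]]
contact_force: [0.1, -0.2, -1.4]
gripper_width: 25.9
```

```bash
cat > look.py <<'E'
from h import *
import sys
t=sys.argv[1]
s=sensors.read_state();p=imaging.camera_params('wrist');im=snap('wrist','w'+t);crop(im,240,120,420,280,4,'w%sc'%t);print(s['t'],s['tool_pos'].round(1),s['gripper_width'].round(1),s['contact_force'].round(1))
b=s['tool_pos'][2]-24
q=lambda P:((proj('wrist',P,p)-[240,120])*4).round().tolist()
x,y=s['tool_pos'][:2]
print('crop px: stick top',q([(x,y,b+85)]),'bottom',q([(x,y,b)]),'bay',q([(float(sys.argv[2]),float(sys.argv[3]),45)]))
E
python3 look.py 8 634.4 -28.7
```

```text
Traceback (most recent call last):
  File "look.py", line 4, in <module>
    s=sensors.read_state();p=imaging.camera_params('wrist');im=snap('wrist','w'+t);crop(im,240,120,420,280,4,'w%sc'%t);print(s['t'],s['tool_pos'].round(1),s['gripper_width'].round(1),s['contact_force'].round(1))
                                                                                                                                                           ^^^^^^^^^^^^^^^^^^^^^^^^
AttributeError: 'float' object has no attribute 'round'
```

View pics/w8c.png

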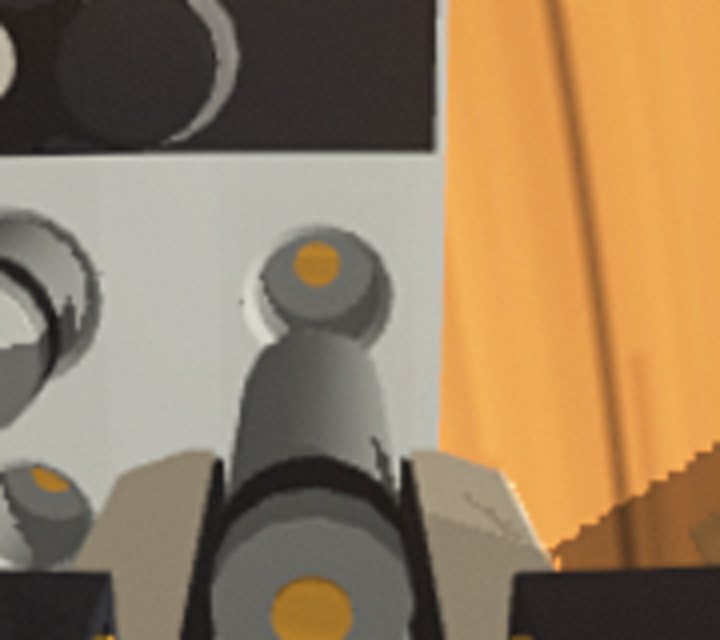

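```bash
sed -i "s/s\['gripper_width'\].round(1)/round(s['gripper_width'],1)/" look.py; python3 look.py 9 634.4 -28.7
python3 - <<'E'
from h import *
print(at('wrist',240+317/4,120+298/4,45).round(1))
E
```

```text
13.275 [632.6 -29.5 133.6] 25.2 [-0.4 -0.2 -1.3]
crop px: stick top [[305.0, 609.0]] bottom [[307.0, 387.0]] bay [[314.0, 294.0]]
[635.  -29.8  45. ]
```

servo_tool --moves '[0,0.12,0.01,-3,0,0,0,0,0,0,-2,0,0,0,0,0,0,-1,0,0,0,0,0,0,0,0,0,0,0,0,0,0,0,0,0]'

```text
t: 13.95
tool_pos: [635.1, -28.6, 74.0]
eef_rot: [[-0.19, 0.001, 0.982], [-0.982, -0.0, -0.19], [-0.0, -1.0, 0.001]]
contact_force: [0.1, 0.0, -0.8]
gripper_width: 25.6
```

```bash
python3 look.py 10 634 -29.2
python3 - <<'E'
from h import *
im=snap('side','d10');crop(im,270,180,340,260,8,'d10c')
E
```

```text
13.95 [635.1 -28.6  74. ] 25.6 [ 0.1  0.  -0.8]
crop px: stick top [[305.0, 609.0]] bottom [[307.0, 387.0]] bay [[302.0, 383.0]]
```

View pics/w10c.png

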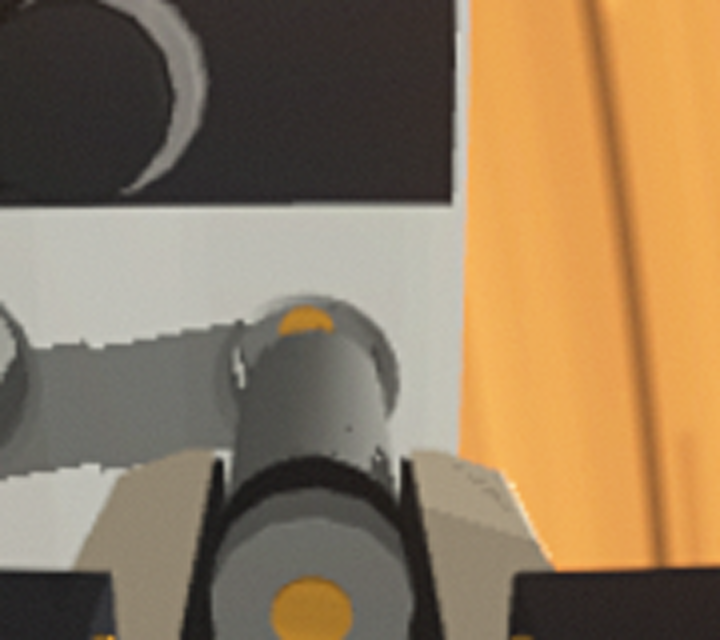

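View pics/d10c.png

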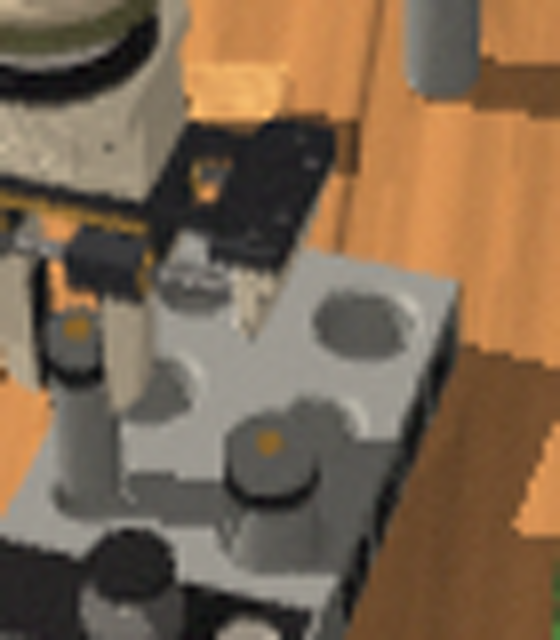

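servo_tool --moves '[0,-0.06,0,-1,0,0,0,0,0,0,-0.5,0,0,0,0,0,0,0,0,0,0]'

```text
t: 14.42
tool_pos: [633.0, -28.4, 56.8]
eef_rot: [[-0.19, -0.002, 0.982], [-0.982, 0.0, -0.19], [0.0, -1.0, -0.002]]
contact_force: [0.3, 0.1, -1.6]
gripper_width: 25.5
```

servo_tool --moves '[0,0,0,-1,0,0,0,0,0,0,-1,0,0,0,0,0,0,0,0,0,0]'

```text
t: 14.8
tool_pos: [632.5, -28.3, 36.1]
eef_rot: [[-0.19, -0.003, 0.982], [-0.982, 0.0, -0.19], [0.0, -1.0, -0.003]]
contact_force: [1.0, 0.4, -1.0]
gripper_width: 25.2
```

servo_tool --moves '[0,0,0,-0.1,0,0,0,0.47,0,0,0,0,0,0,0.47,0,0,0,0,0,0,0.47,0,0,0,0,0,0,0.47,0,0,4,0,0,0,0.47,0,0,5,0,0,0,0.47,0,0,5,0,0,0,0.47,0,0,1,0,0,0,0.47,0,0,0,0,0,0,0.47,0,0,0,0,0,0]'

```text
t: 16.05
tool_pos: [632.6, -28.3, 184.5]
eef_rot: [[-0.19, -0.003, 0.982], [-0.982, 0.0, -0.19], [0.0, -1.0, -0.003]]
contact_force: [-0.2, -0.3, -1.1]
gripper_width: 44.0
```

Run:
```python
from h import *
s=sensors.read_state();print(s['t'],s['tool_pos'].round(1))
im=snap('wrist','w11');crop(im,200,60,480,270,2.8,'w11c')
im=snap('scene','s11');crop(im,260,170,420,300,5,'s11c')
```

```text
16.05 [632.6 -28.3 184.5]
```

View pics/w11c.png

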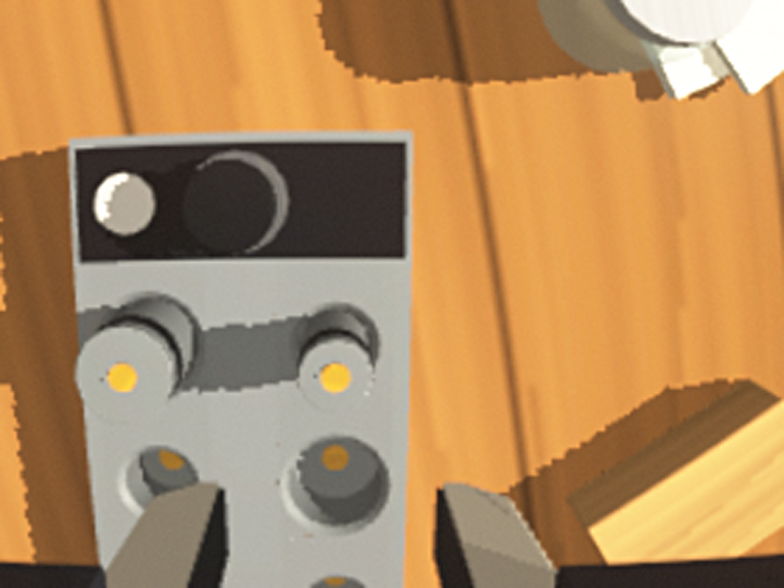

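View pics/s11c.png

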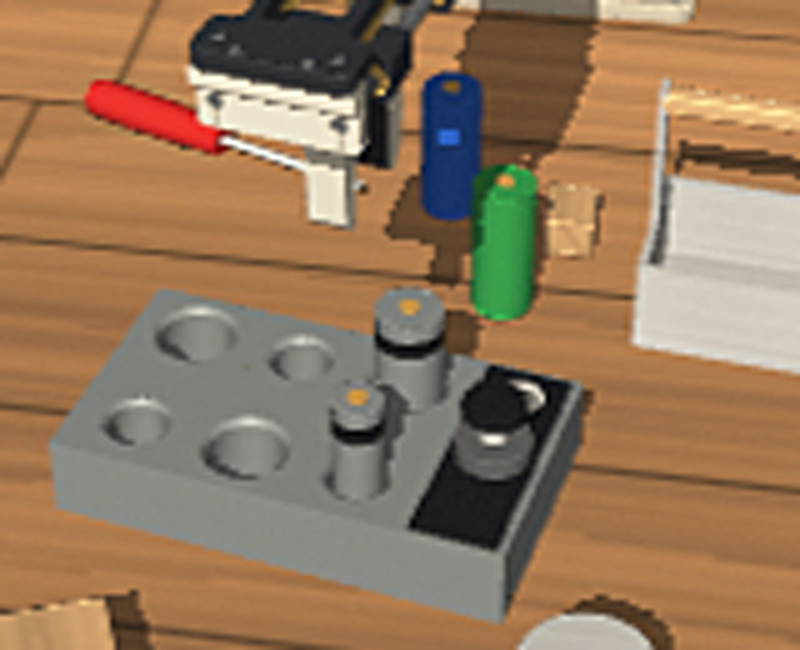

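servo_tool --moves '[0.47,-2.29,-3.9,0,0,0,0,0.47,-2.29,-3.9,0,0,0,0,0.47,-2.29,-3.9,0,0,0,0,0.47,-2.29,-3.9,0,0,0,0,0.47,-2.29,-3.9,0,0,0,0,0.47,-2.29,-3.9,0,0,0,0,0.47,-2.29,-3.9,-2.5,0,0,0,0.47,-2.29,-3.9,-2.5,0,0,0,0.47,0,0,-3.5,0,0,0,0.47,0,0,0,0,0,0,0.47,0,0,0,0,0,0]'

```text
t: 17.52
tool_pos: [450.9, -340.2, 102.5]
eef_rot: [[-0.189, -0.0, 0.982], [-0.982, 0.0, -0.189], [-0.0, -1.0, -0.0]]
contact_force: [0.9, -0.4, 0.6]
gripper_width: 43.6
```

```bash
cat > look2.py <<'E'
from h import *
import sys
t=sys.argv[1]
s=sensors.read_state();p=imaging.camera_params('wrist');im=snap('wrist','w'+t);crop(im,200,120,440,300,3,'w%sc'%t);print(s['t'],s['tool_pos'].round(1),s['gripper_width'])
print(((proj('wrist',[list(s['tool_pos'][:2])+[85]],p)-[200,120])*3).round())
E
python3 look2.py 12
```

```text
17.525 [ 450.9 -340.2  102.5] 43.58736554418211
[[350. 299.]]
```

View pics/w12c.png

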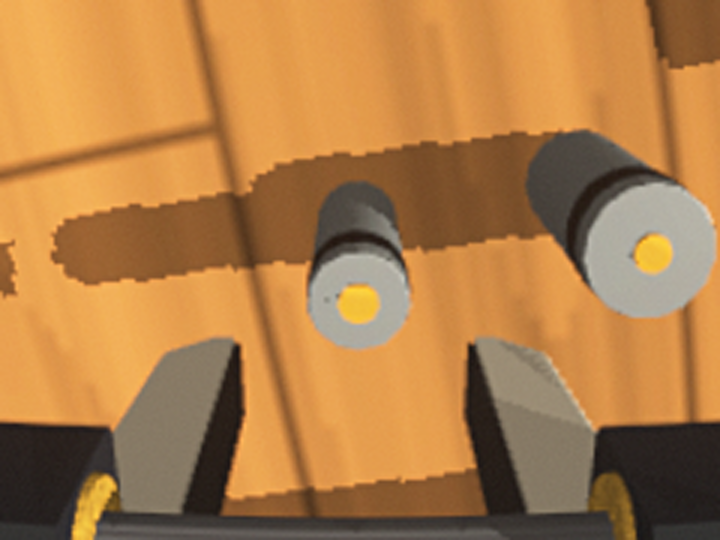

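servo_tool --moves '[0.47,0.02,-0.1,-3,0,0,0,0.47,0,0,-3,0,0,0,0.47,0,0,-1.85,0,0,0,0.47,0,0,0,0,0,0,0,0,0,0,0,0,0,0,0,0,0,0,0,0,0,0,0,0,0,0,0,0,0,0,0,0,0,0,0,0,0,0,0,0,0]'

```text
t: 18.7
tool_pos: [451.6, -342.3, 24.9]
eef_rot: [[-0.19, 0.002, 0.982], [-0.982, -0.002, -0.19], [0.001, -1.0, 0.002]]
contact_force: [0.5, -0.3, 6.6]
gripper_width: 25.5
```

servo_tool --moves '[0,0,0,3,0,0,0,0,0,0,5,0,0,0,0,0,0,3,0,0,0,0,3.19,3.92,0,0,0,0,0,3.19,3.92,0,0,0,0,0,3.19,3.92,0,0,0,0,0,3.19,3.92,0,0,0,0,0,3.19,3.92,0,0,0,0,0,0,0,0,0,0,0,0,0,0,-4,0,0,0,0,0,0,-1,0,0,0,0,0,0,0,0,0,0,0,0,0,0,0,0,0]'

```text
t: 20.32
tool_pos: [611.0, -146.3, 85.1]
eef_rot: [[-0.191, 0.002, 0.982], [-0.982, -0.001, -0.191], [0.0, -1.0, 0.002]]
contact_force: [0.2, -0.5, -0.5]
gripper_width: 25.3
```

```bash
python3 look.py 13 611.5 -146.5
```

```text
20.325 [ 611.  -146.3   85.1] 25.3 [ 0.2 -0.5 -0.5]
crop px: stick top [[305.0, 610.0]] bottom [[306.0, 387.0]] bay [[309.0, 362.0]]
```

View pics/w13c.png

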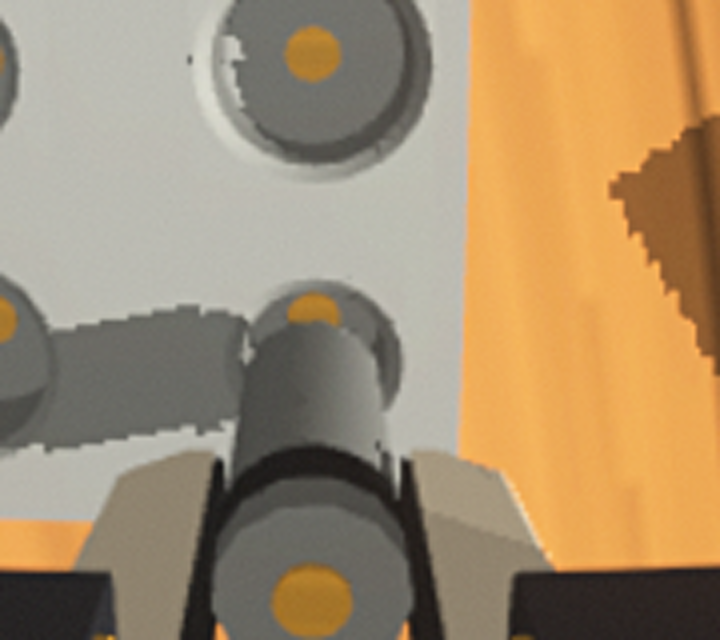

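servo_tool --moves '[0,0.05,-0.22,-1,0,0,0,0,0,0,0,0,0,0,0,0,0,0,0,0,0]'

```text
t: 20.75
tool_pos: [610.6, -147.7, 73.3]
eef_rot: [[-0.19, -0.0, 0.982], [-0.982, 0.0, -0.19], [-0.0, -1.0, -0.0]]
contact_force: [-0.6, -0.0, -1.6]
gripper_width: 25.7
```

```bash
python3 look.py 14 611.5 -147.5;python3 - <<'E'
from h import *
im=snap('scene','s14');crop(im,250,180,330,270,7,'s14c')
E
```

```text
20.75 [ 610.6 -147.7   73.3] 25.7 [-0.6 -0.  -1.6]
crop px: stick top [[304.0, 609.0]] bottom [[307.0, 387.0]] bay [[311.0, 378.0]]
```

View pics/w14c.png

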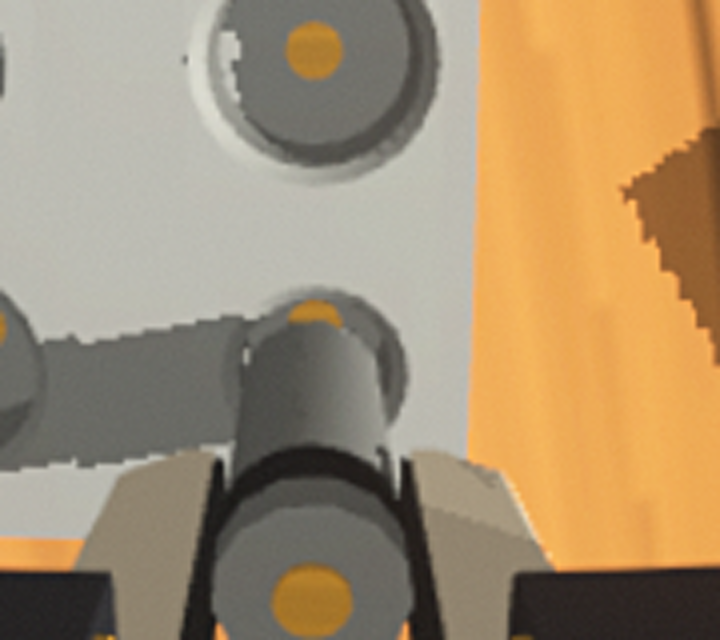

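View pics/s14c.png

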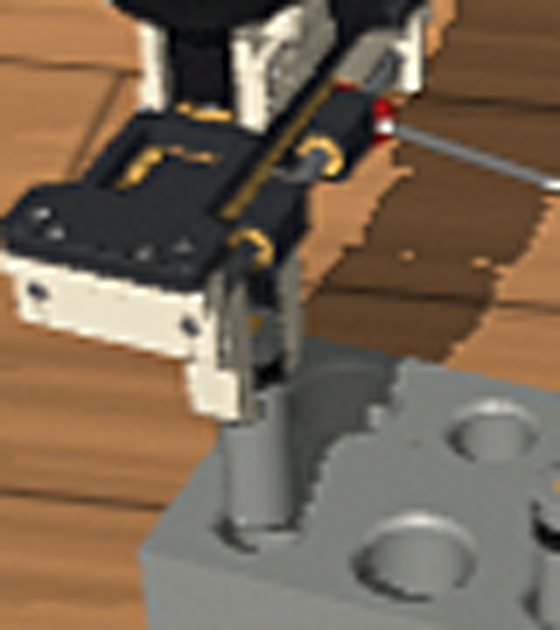

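servo_tool --moves '[0,0.1,-0.03,-1,0,0,0,0,0,0,-0.5,0,0,0,0,0,0,0,0,0,0]'

```text
t: 21.22
tool_pos: [611.0, -147.7, 57.3]
eef_rot: [[-0.19, -0.002, 0.982], [-0.982, 0.001, -0.19], [-0.0, -1.0, -0.002]]
contact_force: [0.1, -0.3, -1.1]
gripper_width: 25.5
```

servo_tool --moves '[0,0,0,-1,0,0,0,0,0,0,-1,0,0,0,0,0,0,0,0,0,0]'

```text
t: 21.6
tool_pos: [610.6, -147.6, 36.7]
eef_rot: [[-0.19, -0.003, 0.982], [-0.982, 0.001, -0.19], [-0.0, -1.0, -0.003]]
contact_force: [-0.0, 0.2, 0.2]
gripper_width: 25.7
```

servo_tool --moves '[0.47,0,0,-0.1,0,0,0,0.47,0,0,0,0,0,0,0.47,0,0,0,0,0,0,0.47,0,0,0,0,0,0,0.47,0,0,4,0,0,0,0.47,0,0,5,0,0,0,0.62,0,0,5,0,0,0,0.62,-2.14,-4.88,0,0,0,0,0.62,-2.14,-4.88,0,0,0,0,0.62,-2.14,-4.88,0,0,0,0,0.62,-2.14,-4.88,0,0,0,0,0.62,0,0,-4,0,0,0,0.62,0,0,-3.5,0,0,0,0.62,0,0,0,0,0,0,0.62,0,0,0,0,0,0]'

```text
t: 23.48
tool_pos: [526.9, -343.5, 104.1]
eef_rot: [[-0.19, 0.001, 0.982], [-0.982, -0.001, -0.19], [0.001, -1.0, 0.001]]
contact_force: [1.3, -0.5, -0.1]
gripper_width: 57.5
```

```bash
python3 look2.py 15
```

```text
23.475 [ 526.9 -343.5  104.1] 57.52274634169849
[[350. 297.]]
```

View pics/w15c.png

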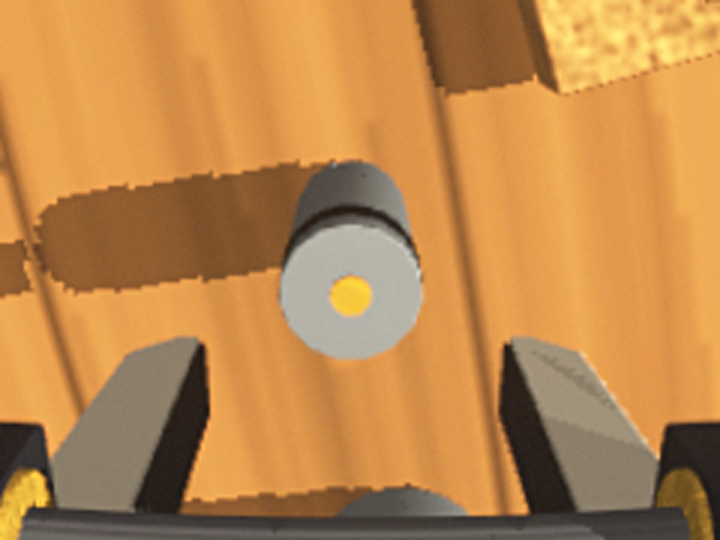

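servo_tool --moves '[0.62,-0.15,0,-3,0,0,0,0.62,0,0,-3,0,0,0,0.62,0,0,-1.95,0,0,0,0.62,0,0,0,0,0,0,0,0,0,0,0,0,0,0,0,0,0,0,0,0,0,0,0,0,0,0,0,0,0,0,0,0,0,0,0,0,0,0,0,0,0]'

```text
t: 24.65
tool_pos: [525.6, -343.8, 24.3]
eef_rot: [[-0.19, 0.002, 0.982], [-0.982, -0.001, -0.19], [0.001, -1.0, 0.002]]
contact_force: [0.3, -0.6, 5.2]
gripper_width: 35.4
```

servo_tool --moves '[0,0,0,3,0,0,0,0,0,0,5,0,0,0,0,0,0,3,0,0,0,0,2.48,4.23,0,0,0,0,0,2.48,4.23,0,0,0,0,0,2.48,4.23,0,0,0,0,0,2.48,4.23,0,0,0,0,0,2.48,4.23,0,0,0,0,0,0,0,0,0,0,0,0,0,0,-4,0,0,0,0,0,0,-2,0,0,0,0,0,0,0,0,0,0,0,0,0,0,0,0,0]'

```text
t: 26.28
tool_pos: [648.9, -132.4, 73.9]
eef_rot: [[-0.191, 0.001, 0.982], [-0.982, -0.0, -0.191], [0.0, -1.0, 0.001]]
contact_force: [0.7, 0.1, -1.0]
gripper_width: 35.3
```

```bash
python3 look.py 16 538 -132.3
```

```text
26.275 [ 648.9 -132.4   73.9] 35.3 [ 0.7  0.1 -1. ]
crop px: stick top [[304.0, 609.0]] bottom [[307.0, 387.0]] bay [[-209.0, 470.0]]
```

View pics/w16c.png

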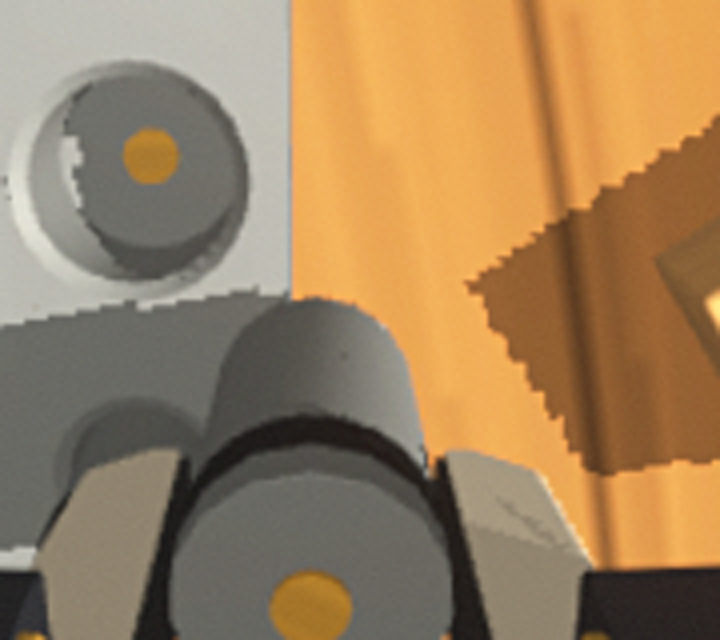

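servo_tool --moves '[0,0,0,3,0,0,0,0,0,0,4,0,0,0,0,-2.2,0,0,0,0,0,0,-3,0,0,0,0,0,0,-3,0,0,0,0,0,0,-2.9,0,0,0,0,0,0,0,0,0,0,0,0,0,0,0,0,0,0,0]'

```text
t: 27.32
tool_pos: [538.8, -132.1, 144.3]
eef_rot: [[-0.19, 0.002, 0.982], [-0.982, -0.001, -0.19], [0.0, -1.0, 0.003]]
contact_force: [1.1, -0.7, -1.7]
gripper_width: 35.6
```

```bash
python3 look.py 17 538 -132.3;python3 - <<'E'
from h import *
im=snap('scene','s17');crop(im,250,150,400,290,5,'s17c')
E
```

```text
27.325 [ 538.8 -132.1  144.3] 35.6 [ 1.1 -0.7 -1.7]
crop px: stick top [[305.0, 610.0]] bottom [[306.0, 387.0]] bay [[304.0, 289.0]]
```

View pics/s17c.png

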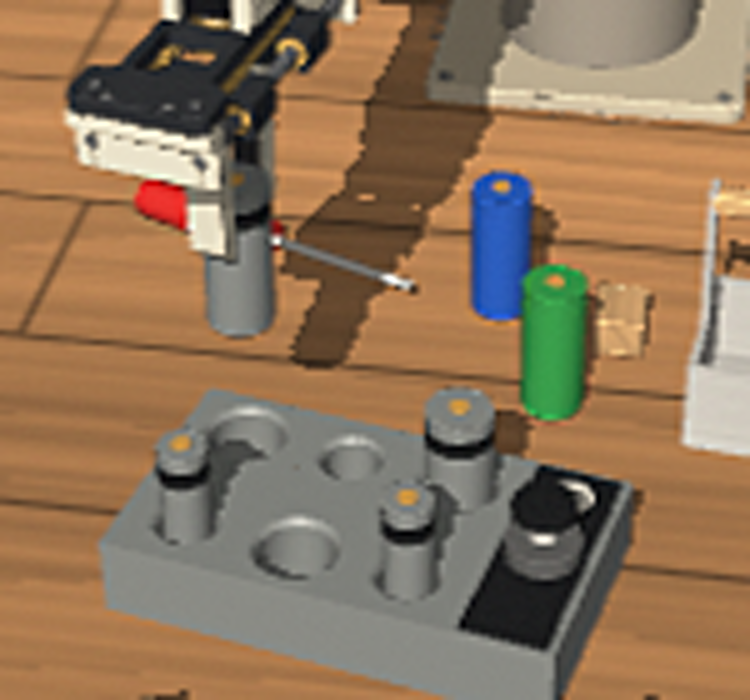

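View pics/w17c.png

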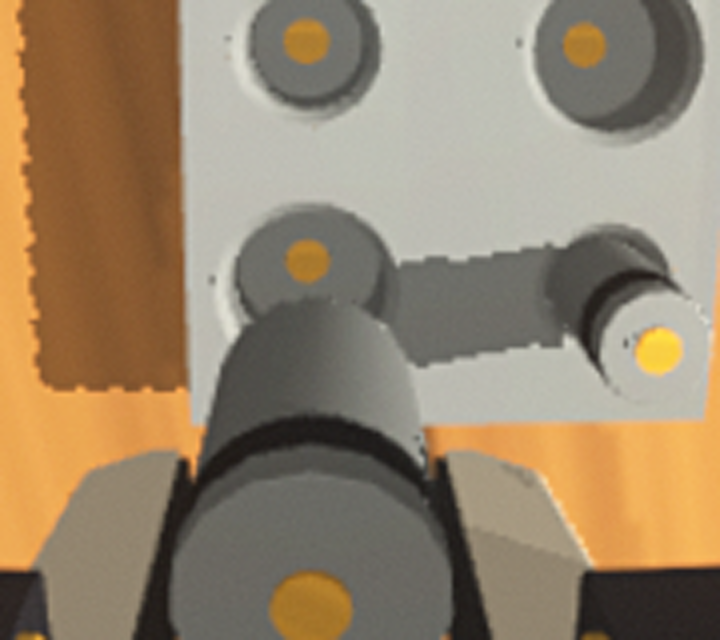

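servo_tool --moves '[0,-0.05,-0.08,-4,0,0,0,0,0,0,-2,0,0,0,0,0,0,-1,0,0,0,0,0,0,0,0,0,0,0,0,0,0,0,0,0]'

```text
t: 28.05
tool_pos: [538.1, -132.8, 74.2]
eef_rot: [[-0.19, 0.002, 0.982], [-0.982, -0.001, -0.19], [0.0, -1.0, 0.002]]
contact_force: [-0.1, -0.4, -2.1]
gripper_width: 35.5
```

```bash
python3 look.py 18 538 -132.3
```

```text
28.05 [ 538.1 -132.8   74.2] 35.5 [-0.1 -0.4 -2.1]
crop px: stick top [[305.0, 609.0]] bottom [[307.0, 387.0]] bay [[305.0, 376.0]]
```

View pics/w18c.png

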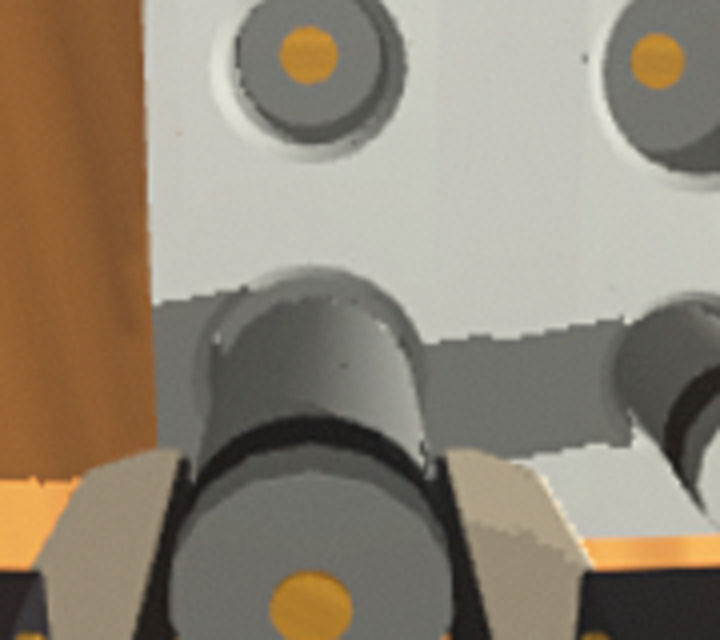

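servo_tool --moves '[0,-0.02,0.04,-1,0,0,0,0,0,0,-0.7,0,0,0,0,0,0,0,0,0,0]'

```text
t: 28.48
tool_pos: [536.3, -132.1, 54.9]
eef_rot: [[-0.19, -0.001, 0.982], [-0.982, 0.0, -0.19], [0.0, -1.0, -0.001]]
contact_force: [-0.6, -0.3, -3.0]
gripper_width: 35.3
```

servo_tool --moves '[0,0,0,-1,0,0,0,0,0,0,-1,0,0,0,0,0,0,0,0,0,0]'

```text
t: 28.85
tool_pos: [536.2, -132.1, 34.6]
eef_rot: [[-0.19, -0.002, 0.982], [-0.982, 0.0, -0.19], [0.0, -1.0, -0.002]]
contact_force: [-0.3, -1.7, -2.2]
gripper_width: 35.5
```

servo_tool --moves '[0.54,0,0,0,0,0,0,0.54,0,0,0,0,0,0,0.54,0,0,0,0,0,0,0.54,0,0,4,0,0,0,0.54,0,0,5,0,0,0,0.54,0,0,6,0,0,0,0,1.77,4.17,0,0,0,0,0,1.77,4.17,0,0,0,0,0,1.77,4.17,0,0,0,0,0,1.77,4.17,0,0,0,0,0,0,0,0,0,0,0,0,0,0,0,0,0,0,0,0,0,0,0,0,0]'

```text
t: 30.48
tool_pos: [607.6, 33.5, 186.0]
eef_rot: [[-0.191, 0.0, 0.982], [-0.982, -0.0, -0.191], [0.0, -1.0, 0.0]]
contact_force: [0.2, 0.3, 0.2]
gripper_width: 0.5
```

Run:
```python
from h import *
s=sensors.read_state();print(s['t'],s['tool_pos'].round(1),s['gripper_width'])
im=snap('scene','s19');crop(im,260,170,420,300,5,'s19c')
im=snap('side','d19');crop(im,255,190,385,330,4.2,'d19c')
B=[(538,-132.3),(560.8,-14.8),(611,-146.5),(633.5,-28.8)]
print(((proj('scene',[(x,y,95) for x,y in B])-[260,170])*5).round().tolist())
```

```text
30.475 [607.6  33.5 186. ] 0.4792987441431423
[[188.0, 258.0], [405.0, 307.0], [127.0, 343.0], [353.0, 397.0]]
```

View pics/s19c.png

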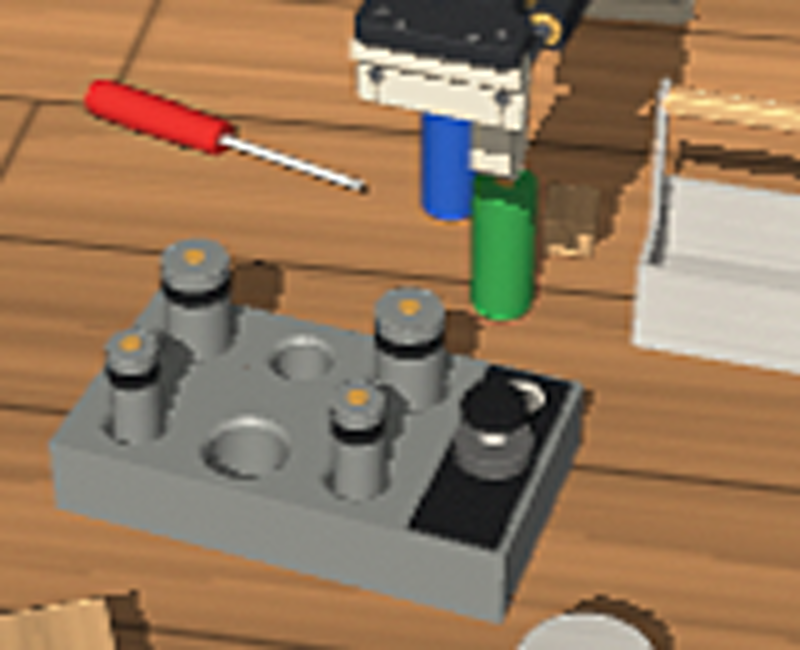

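View pics/d19c.png

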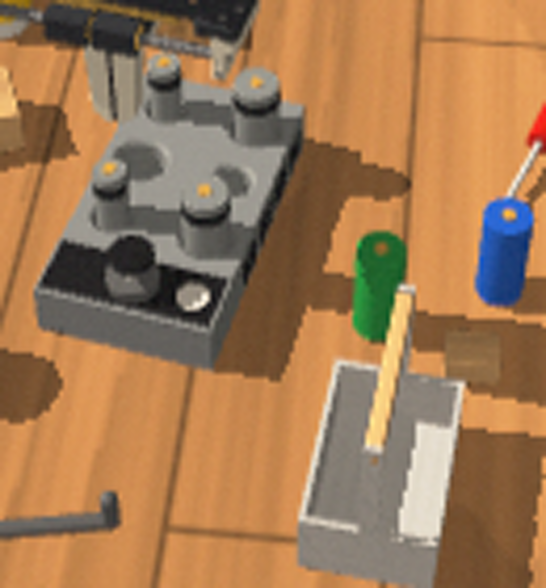

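View pics/d19.png

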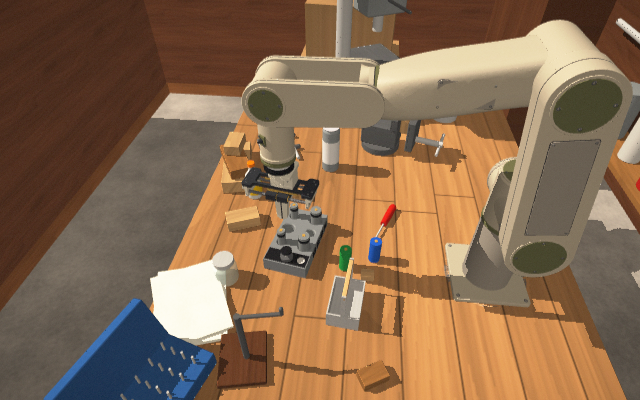

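View pics/s19.png

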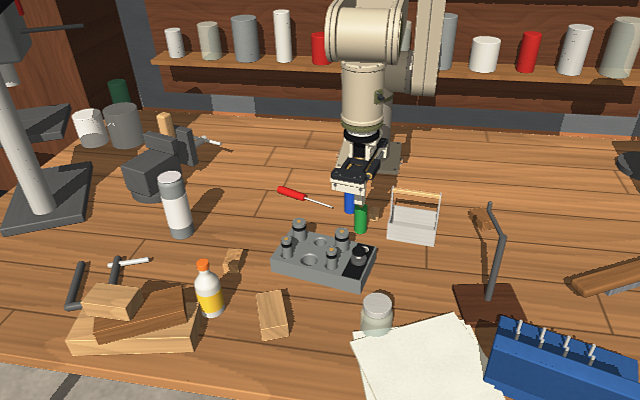

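servo_tool --moves '[0,-0.03,0.08,-5,0,0,0,0,0,0,-5,0,0,0,0,0,0,-2.3,0,0,0,0,0,0,0,0,0,0,0,0,0,0,0,0,0]'

```text
t: 31.2
tool_pos: [608.5, 35.1, 64.6]
eef_rot: [[-0.19, 0.002, 0.982], [-0.982, -0.0, -0.19], [-0.0, -1.0, 0.002]]
contact_force: [0.7, -0.0, 0.5]
gripper_width: 0.5
```

servo_tool --moves '[0,0,0,-0.5,0,0,0,0,0,0,-0.5,0,0,0,0,0,0,-0.3,0,0,0,0,0,0,0,0,0,0]'

```text
t: 31.7
tool_pos: [607.2, 35.5, 49.5]
eef_rot: [[-0.19, -0.001, 0.982], [-0.982, 0.0, -0.19], [0.0, -1.0, -0.001]]
contact_force: [0.3, -0.4, -0.0]
gripper_width: 0.4
```

servo_tool --moves '[0,0,0,-0.4,0,0,0,0,0,0,-0.3,0,0,0,0,0,0,0,0,0,0,0,0,0,0,0,0,0]'

```text
t: 32.2
tool_pos: [607.8, 35.6, 43.4]
eef_rot: [[-0.19, 0.001, 0.982], [-0.982, 0.0, -0.19], [-0.0, -1.0, 0.001]]
contact_force: [-1.3, 0.7, 4.8]
gripper_width: 0.6
```

Run:
```python
from h import *
im=snap('scene','s20');crop(im,310,180,400,290,6,'s20c')
im=snap('side','d20');crop(im,240,190,340,280,7,'d20c')
```

```text
(no output)
```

View pics/s20c.png

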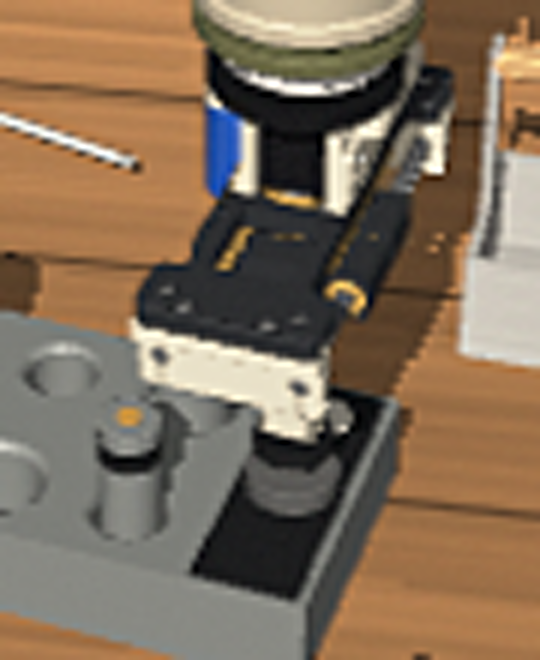

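View pics/d20c.png

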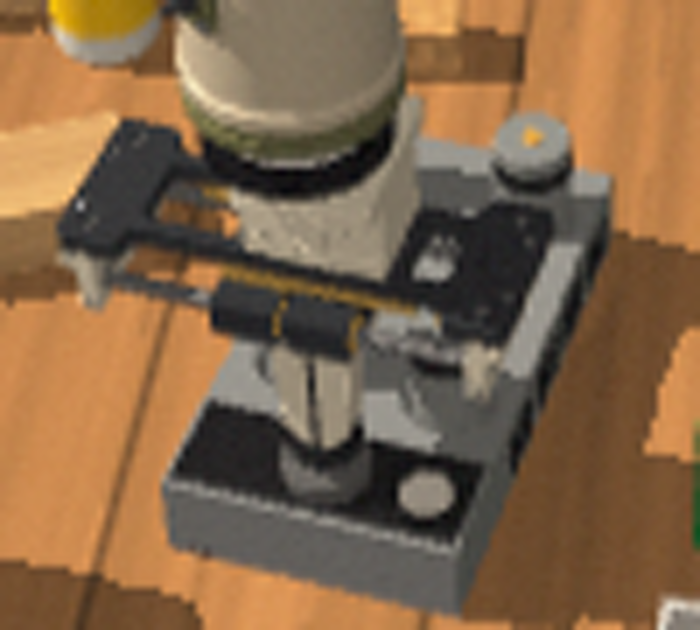

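servo_tool --moves '[0,0,0,-0.4,0,0,0,0,0,0,-0.3,0,0,0,0,0,0,0,0,0,0,0,0,0,0,0,0,0]'

```text
t: 32.8
tool_pos: [607.9, 35.6, 37.1]
eef_rot: [[-0.19, 0.001, 0.982], [-0.982, -0.0, -0.19], [-0.0, -1.0, 0.001]]
contact_force: [-4.7, 0.3, 10.7]
gripper_width: 0.1
```

servo_tool --moves '[0,0,0,-0.2,0,0,0,0,0,0,0,0,0,0,0,0,0,0,0,0,0]'

```text
t: 33.17
tool_pos: [608.1, 35.6, 36.9]
eef_rot: [[-0.19, 0.001, 0.982], [-0.982, -0.0, -0.19], [-0.0, -1.0, 0.001]]
contact_force: [-10.4, -0.0, 24.3]
gripper_width: 0.7
```

servo_tool --moves '[0,0,0,2,0,0,0,0,0,0,5,0,0,0,0,0,0,6,0,0,0,0,0,0,6,0,0,0,0,-3,2,6,0,0,0,0,-4,2,0,0,0,0,0.5,-4,2,0,0,0,0,0.5,-2,1,0,0,0,0,0.5,0,0,0,0,0,0,0.5,0,0,0,0,0,0]'

```text
t: 34.42
tool_pos: [481.2, 103.0, 277.3]
eef_rot: [[-0.19, 0.0, 0.982], [-0.982, -0.0, -0.19], [0.0, -1.0, 0.0]]
contact_force: [0.1, 0.0, -1.1]
gripper_width: 35.8
```

Run:
```python
from h import *
s=sensors.read_state();print(s['t'],s['tool_pos'].round(1),s['gripper_width'],s['contact_force'].round(1))
im=snap('wrist','w21')
im=snap('side','d21');crop(im,200,180,400,390,3.5,'d21c')
```

```text
34.425 [481.2 103.  277.3] 35.837627826386345 [ 0.1  0.  -1.1]
```

View pics/w21.png

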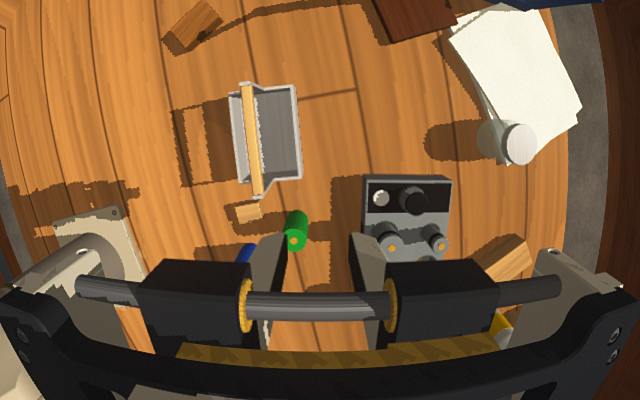

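View pics/d21c.png

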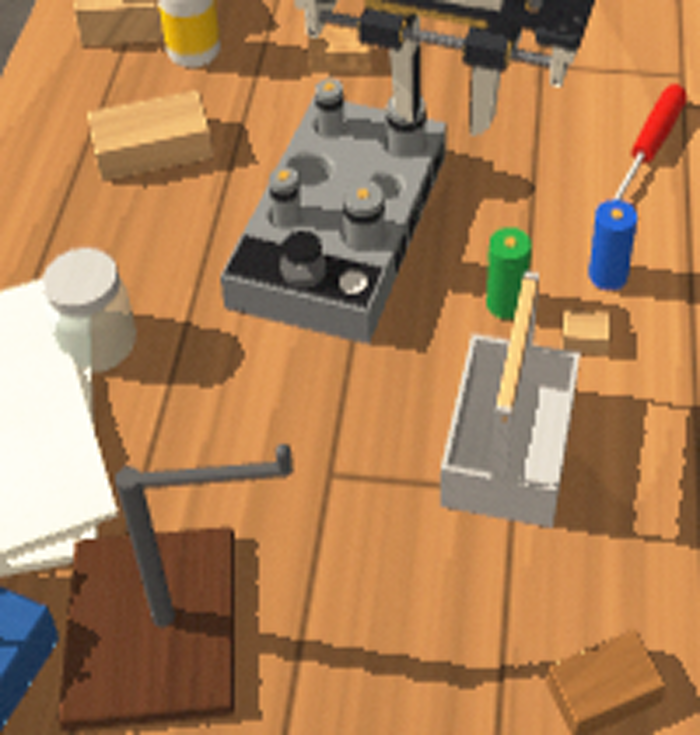

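Run:
```python
from h import *
for u in[(248,86),(258,195)]:print(at('wrist',*u,142).round(1))
a=cv2.cvtColor(cv2.imread('pics/w21.png'),cv2.COLOR_BGR2RGB);crop(a,220,70,310,205,5,'w21c')
```

```text
[429.3 223.3 142. ]
[413.4 102.9 142. ]
```

View pics/w21c.png

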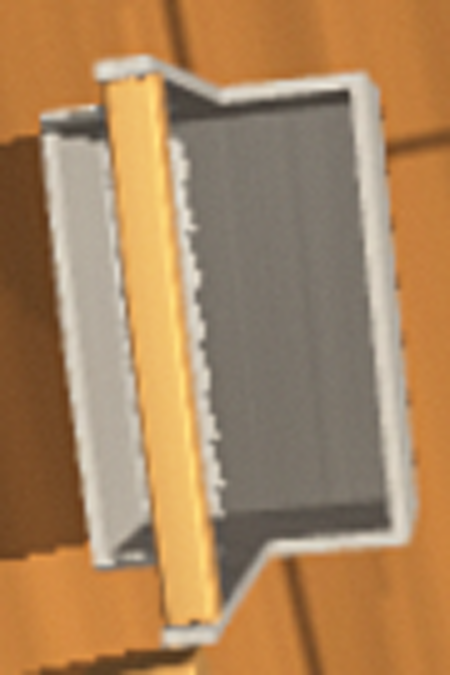

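servo_tool --moves '[0.5,1,3.2,1,0,0,0,0.5,1,3.2,1,0,0,0,0.5,1,3.2,0,0,0,0.07,0.5,0,0,0,0,0,0,0.5,0,0,0,0,0,0]'

```text
t: 35.15
tool_pos: [510.9, 198.6, 296.8]
eef_rot: [[-0.122, -0.001, 0.993], [-0.993, -0.001, -0.122], [0.001, -1.0, -0.001]]
contact_force: [0.8, -0.4, -0.2]
gripper_width: 46.6
```

Run:
```python
from h import *
s=sensors.read_state();print(s['t'],s['tool_pos'].round(1),s['gripper_width'],s['contact_force'].round(1))
im=snap('wrist','w22');crop(im,280,0,580,220,2.6,'w22c')
```

```text
35.15 [510.9 198.6 296.8] 46.5542513288887 [ 0.8 -0.4 -0.2]
```

View pics/w22c.png

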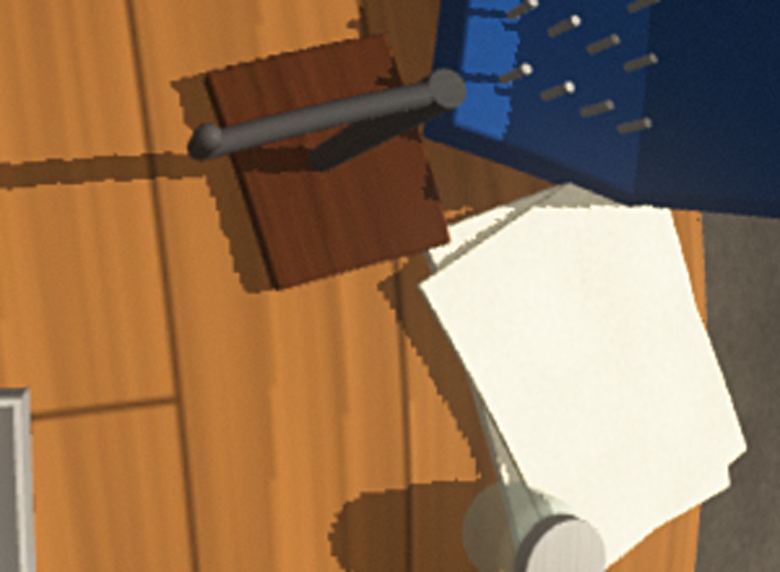

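Run:
```python
from h import *
H=lambda u,v:(440+(u+.5)/4-.5,180+(v+.5)/4-.5)
D=lambda u,v:(205+(u+.5)/6-.5,290+(v+.5)/6-.5)
W=lambda u,v:(280+(u+.5)/2.6-.5,(v+.5)/2.6-.5)
def tri(obs):
    A=[];b=[]
    R=[ray(n,*x) for n,x in obs]
    for o,d in R:
        d=d/np.linalg.norm(d);M=np.eye(3)-np.outer(d,d);A.append(M);b.append(M@o)
    P=np.linalg.lstsq(np.vstack(A),np.hstack(b),rcond=None)[0]
    return P.round(1),[np.linalg.norm(m@P-c).round(1) for m,c in zip(A,b)]
t=tri([('scene',H(201,90)),('side',D(456,106)),('wrist',W(206,133))]);print('tip',t)
t2=tri([('scene',H(201,90)),('side',D(456,106))]);print('tip',t2)
p=tri([('scene',H(256,224)),('side',D(187,155)),('wrist',W(447,88))]);print('post',p)
p2=tri([('scene',H(256,224)),('side',D(187,155))]);print(p2)
for n in(206,133),:print('wrist tip@225',at('wrist',*W(*n),225).round(1))
print('wrist post@210',at('wrist',*W(447,88),210).round(1))
# post base
print('base scene',at('scene',*H(193,478),18).round(1),'side',at('side',*D(249,405),18).round(1))
d=(p[0]-t[0])[:2];print(np.linalg.norm(d),np.arctan2(d[1],d[0]))
```

```text
tip (array([563. , 325.3, 223. ]), [np.float64(0.8), np.float64(1.2), np.float64(0.6)])
tip (array([562.7, 325. , 222.7]), [np.float64(1.0), np.float64(1.0)])
post (array([661.4, 345.1, 206.3]), [np.float64(1.4), np.float64(0.5), np.float64(1.1)])
(array([661.3, 345.8, 206.7]), [np.float64(0.8), np.float64(0.8)])
wrist tip@225 [563.  325.5 225. ]
wrist post@210 [659.6 343.1 210. ]
base scene [662.6 346.5  18. ] side [660.3 348.6  18. ]
100.37230693772061 0.1985678922553661
```

servo_tool --moves '[0.5,-4.5,-1.75,0,0,0,0,0.5,-4.5,-1.75,-3,0,0,0,0.5,0,0,-5,0,0,0,0.5,0,0,-5,0,0,0,0.5,0,0,-4,0,0,0,0.5,0,0,0,0,0,0,0.5,0,0,0,0,0,0]'

```text
t: 36.08
tool_pos: [421.7, 164.1, 129.4]
eef_rot: [[-0.122, 0.002, 0.993], [-0.993, 0.0, -0.122], [-0.001, -1.0, 0.002]]
contact_force: [0.0, 0.3, 0.4]
gripper_width: 46.7
```

Run:
```python
from h import *
s=sensors.read_state();print(s['t'],s['tool_pos'].round(1),s['gripper_width'],s['contact_force'].round(1))
im=snap('wrist','w23');crop(im,200,40,440,270,2.6,'w23c')
x,y=s['tool_pos'][:2];print(((proj('wrist',[(x,y,142),(x,y,131)])-[200,40])*2.6).round())
im=snap('side','d23');crop(im,290,170,410,340,4,'d23c')
```

```text
36.075 [421.7 164.1 129.4] 46.65300883349473 [0.  0.3 0.4]
[[301. 508.]
 [301. 492.]]
```

View pics/w23c.png

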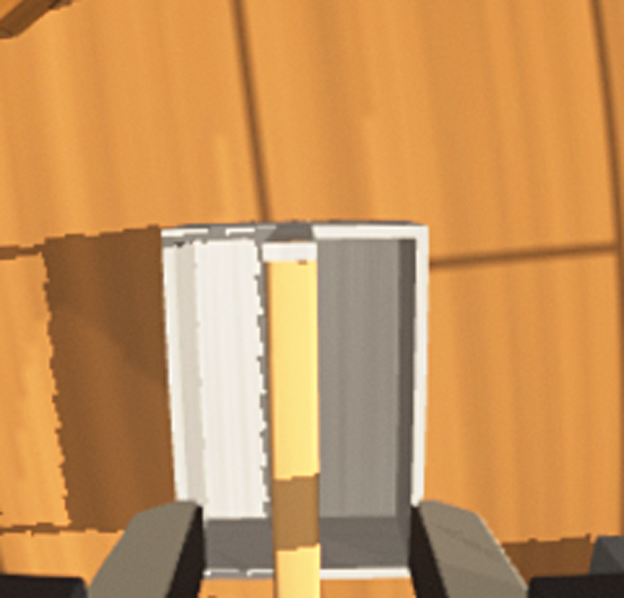

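View pics/d23c.png

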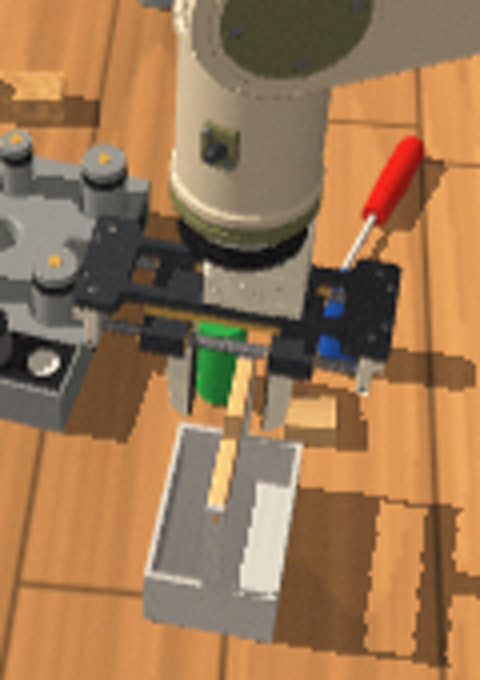

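Run:
```python
from h import *
for v in(262,243):print(at('wrist',200+292/2.6,40+v/2.6,142).round(1))
print(at('wrist',200+298/2.6,40+560/2.6,142).round(1))
```

```text
[427.4 224.7 142. ]
[428.  229.1 142. ]
[419.4 150.  142. ]
```

servo_tool --moves '[0.5,-0.15,0.03,-1.5,0,0,0,0.5,0,0,-1.4,0,0,0,0.5,0,0,0,0,0,0,0,0,0,0,0,0,0,0,0,0,0,0,0,0,0,0,0,0,0,0,0,0,0,0,0,0,0,0,0,0,0,0,0,0,0,0,0,0,0,0,0,0,0,0,0,0,0,0,0]'

```text
t: 37.42
tool_pos: [419.2, 164.7, 98.6]
eef_rot: [[-0.121, 0.0, 0.993], [-0.993, 0.0, -0.121], [-0.0, -1.0, 0.0]]
contact_force: [-0.3, 0.8, 1.6]
gripper_width: 12.1
```

servo_tool --moves '[0,0,0,1,0,0,0,0,0,0,2,0,0,0,0,0,0,3,0,0,0,0,0,0,3,0,0,0,0,0,0,2.5,0,0,0,0,0,0,0,0,0,0,0,0,0,0,0,0,0]'

```text
t: 38.3
tool_pos: [418.7, 164.5, 212.4]
eef_rot: [[-0.121, -0.001, 0.993], [-0.993, -0.0, -0.121], [0.001, -1.0, -0.001]]
contact_force: [-0.4, 0.2, -2.6]
gripper_width: 12.0
```

Run:
```python
from h import *
s=sensors.read_state();print(s['t'],s['tool_pos'].round(1),s['gripper_width'],s['contact_force'].round(1),np.round(s['wrist_torque'],2))
im=snap('side','d24');crop(im,270,130,410,340,3.5,'d24c')
im=snap('scene','s24');crop(im,340,100,500,260,4,'s24c')
```

```text
38.3 [418.7 164.5 212.4] 12.006699973429047 [-0.4  0.2 -2.6] [-0.09 -0.09  0.05]
```

View pics/d24c.png

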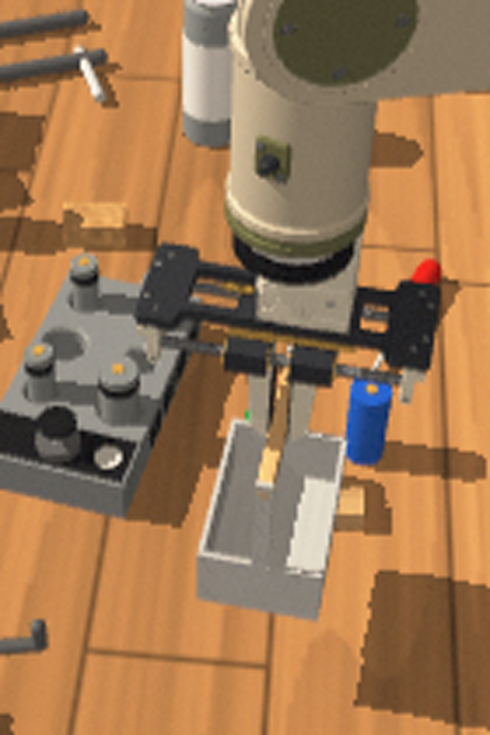

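View pics/s24c.png

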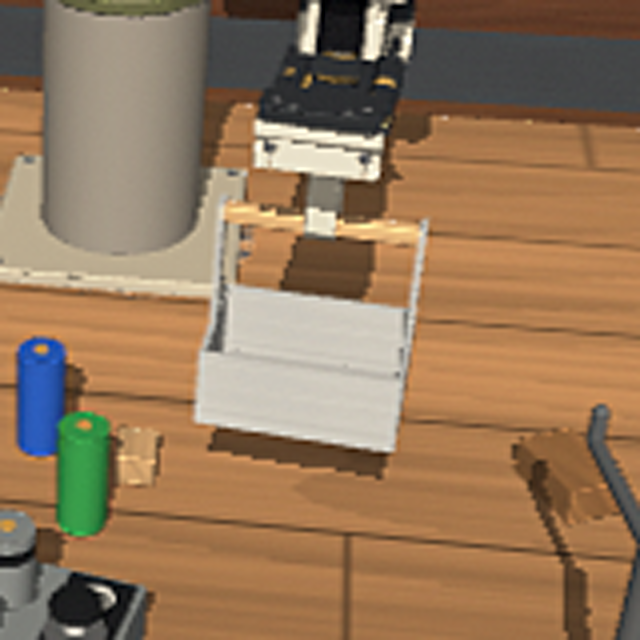

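servo_tool --moves '[0,1,1.5,0,0,0,0.04,0,1.8,3,0,0,0,0.07,0,1.8,3.4,0,0,0,0.07,0,1.8,3.4,0,0,0,0.07,0,1.4,2.4,0,0,0,0.05,0,0.8,1.2,0,0,0,0.02,0,0,0,0,0,0,0,0,0,0,0,0,0,0]'

```text
t: 39.4
tool_pos: [504.8, 312.8, 213.2]
eef_rot: [[0.197, -0.001, 0.98], [-0.98, -0.001, 0.197], [0.001, -1.0, -0.001]]
contact_force: [-0.0, -0.7, -3.0]
gripper_width: 12.0
```

Run:
```python
from h import *
s=sensors.read_state();print(s['t'],s['tool_pos'].round(1),np.round(s['eef_rot'],3)[:,2],s['gripper_width'],s['contact_force'].round(1))
im=snap('side','d25');crop(im,210,190,350,390,3.5,'d25c')
im=snap('scene','s25');crop(im,400,130,560,330,3.5,'s25c')
im=snap('wrist','w25');crop(im,200,20,480,250,2.7,'w25c')
```

```text
39.4 [504.8 312.8 213.2] [ 0.98   0.197 -0.001] 12.000940965465102 [-0.  -0.7 -3. ]
```

View pics/d25c.png

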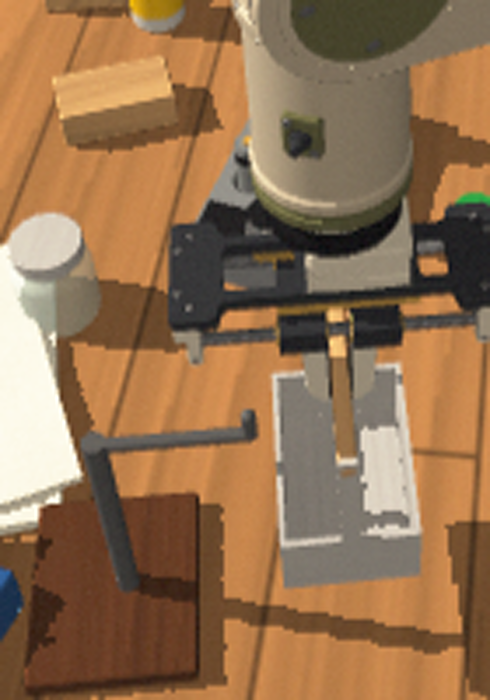

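View pics/s25c.png

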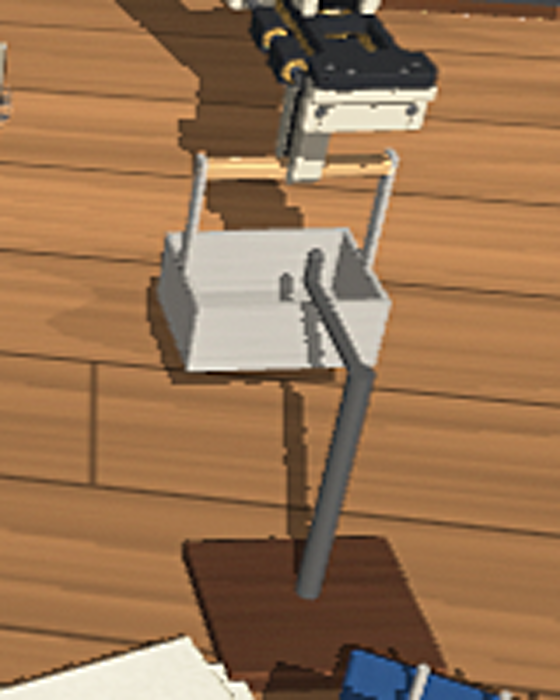

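View pics/w25c.png

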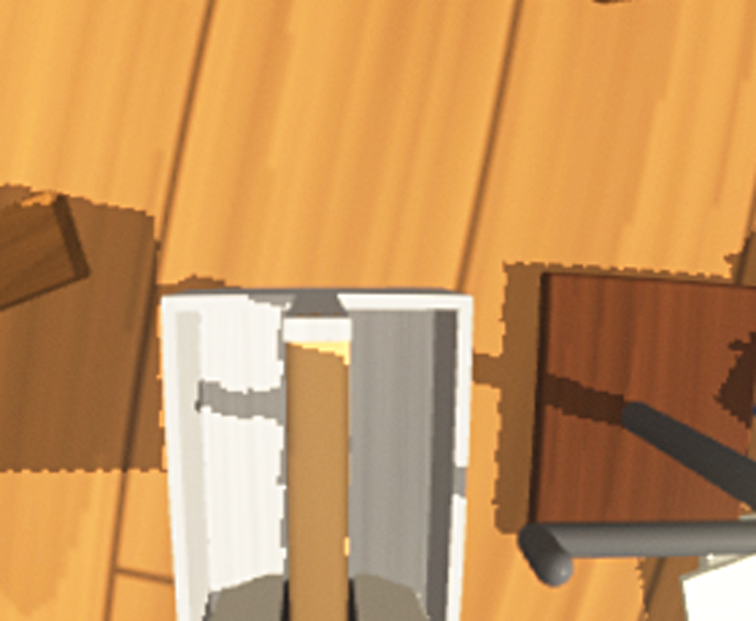

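servo_tool --moves '[0,1,0.21,0,0,0,0,0,2,0.42,0,0,0,0,0,2,0.42,0,0,0,0,0,2,0.43,0,0,0,0,0,1.2,0.26,0,0,0,0,0,0.75,0.16,0,0,0,0,0,0,0,0,0,0,0,0,0,0,0,0,0,0]'

```text
t: 40.55
tool_pos: [594.5, 332.6, 213.5]
eef_rot: [[0.198, -0.0, 0.98], [-0.98, -0.0, 0.198], [0.0, -1.0, -0.0]]
contact_force: [-0.6, 0.7, -2.0]
gripper_width: 11.5
```

Run:
```python
from h import *
s=sensors.read_state();print(s['t'],s['tool_pos'].round(1),np.round(s['eef_rot'],3)[:,2],s['gripper_width'],s['contact_force'].round(1))
im=snap('side','d26');crop(im,210,190,350,390,3.5,'d26c')
im=snap('scene','s26');crop(im,400,130,560,330,3.5,'s26c')
im=snap('wrist','w26');crop(im,200,20,480,270,2.7,'w26c')
```

```text
40.55 [594.5 332.6 213.5] [ 0.98   0.198 -0.   ] 11.54722451087238 [-0.6  0.7 -2. ]
```

View pics/d26c.png

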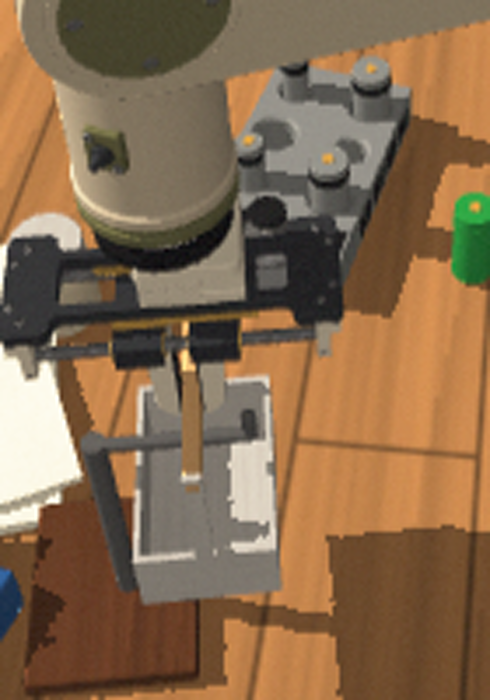

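View pics/s26c.png

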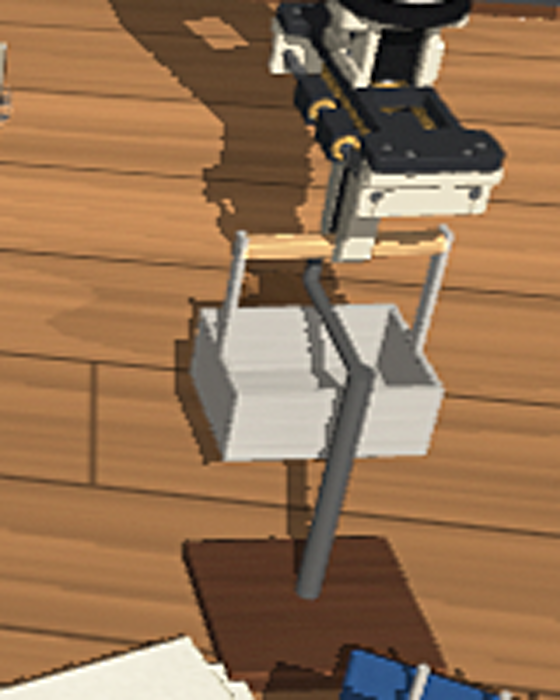

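View pics/w26c.png

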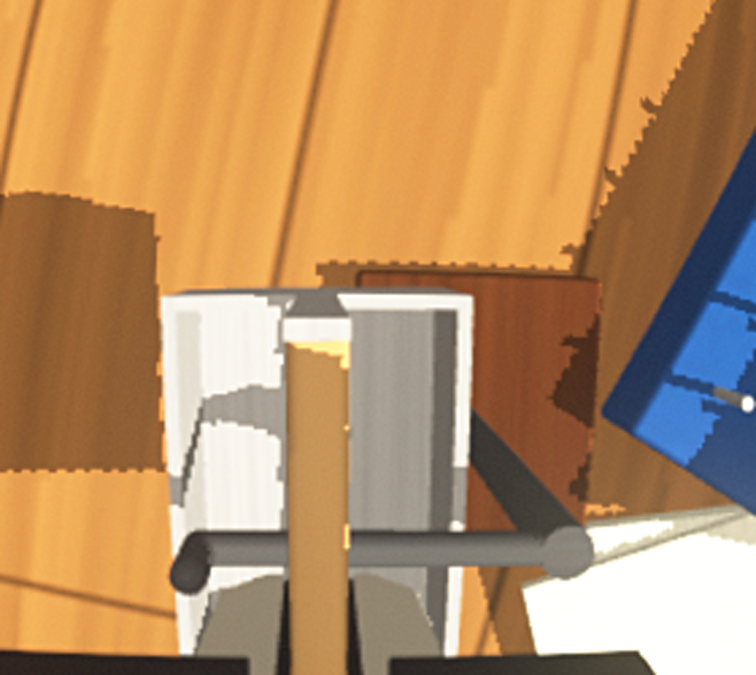

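servo_tool --moves '[0,0,0,-1,0,0,0,0,0,0,-1.5,0,0,0,0,0,0,-1,0,0,0,0,0,0,0,0,0,0,0,0,0,0,0,0,0]'

```text
t: 41.32
tool_pos: [594.8, 332.7, 178.7]
eef_rot: [[0.198, 0.0, 0.98], [-0.98, 0.0, 0.198], [-0.0, -1.0, 0.0]]
contact_force: [-0.7, 0.1, -2.1]
gripper_width: 11.8
```

Run:
```python
from h import *
s=sensors.read_state();print(s['t'],s['tool_pos'].round(1),s['gripper_width'],s['contact_force'].round(1))
im=snap('side','d27');crop(im,210,260,310,390,5,'d27c')
im=snap('scene','s27');crop(im,430,180,540,300,5,'s27c')
```

```text
41.325 [594.8 332.7 178.7] 11.784116508028644 [-0.7  0.1 -2.1]
```

View pics/d27c.png

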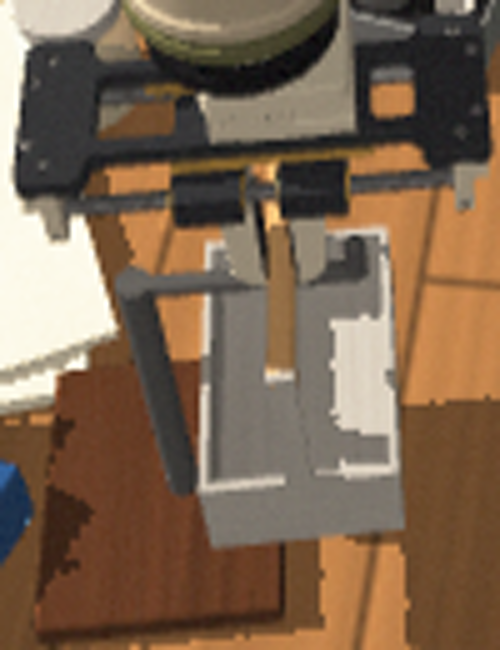

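View pics/s27c.png

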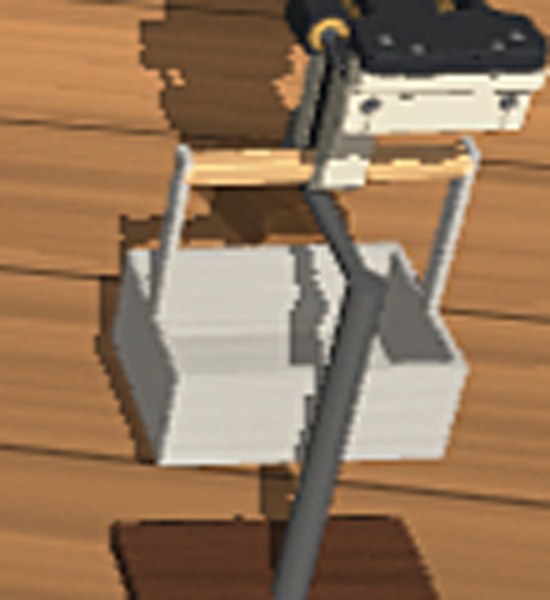

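servo_tool --moves '[0,0,0,-0.3,0,0,0,0,0,0,-0.1,0,0,0,0,0,0,0,0,0,0]'

```text
t: 41.8
tool_pos: [594.6, 332.6, 174.3]
eef_rot: [[0.198, -0.0, 0.98], [-0.98, -0.0, 0.198], [0.0, -1.0, -0.0]]
contact_force: [-0.4, -0.1, -2.1]
gripper_width: 11.6
```

servo_tool --moves '[0,0,0,-0.1,0,0,0,0,0,0,0,0,0,0]'

```text
t: 42.05
tool_pos: [594.8, 332.7, 174.0]
eef_rot: [[0.198, 0.0, 0.98], [-0.98, 0.0, 0.198], [-0.0, -1.0, 0.0]]
contact_force: [-1.9, -0.7, 1.6]
gripper_width: 11.4
```

servo_tool --moves '[0.16,0,0,0,0,0,0,0.2,0,0,0,0,0,0,0.22,0,0,0,0,0,0,0.22,0,0,0,0,0,0,0.22,0,0,0,0,0,0]'

```text
t: 42.68
tool_pos: [595.0, 332.8, 174.0]
eef_rot: [[0.198, 0.001, 0.98], [-0.98, 0.0, 0.198], [-0.0, -1.0, 0.001]]
contact_force: [0.9, -0.3, 5.1]
gripper_width: 19.9
```

Run:
```python
from h import *
s=sensors.read_state();print(s['t'],s['tool_pos'].round(1),s['gripper_width'],s['contact_force'].round(1))
im=snap('side','d28');crop(im,210,260,310,390,5,'d28c')
im=snap('scene','s28');crop(im,430,180,540,300,5,'s28c')
```

```text
42.675 [595.  332.8 174. ] 19.943746626929126 [ 0.9 -0.3  5.1]
```

View pics/d28c.png

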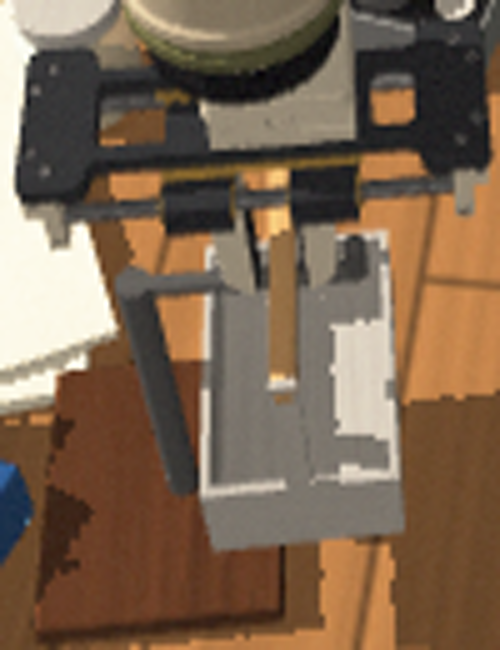

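View pics/s28c.png

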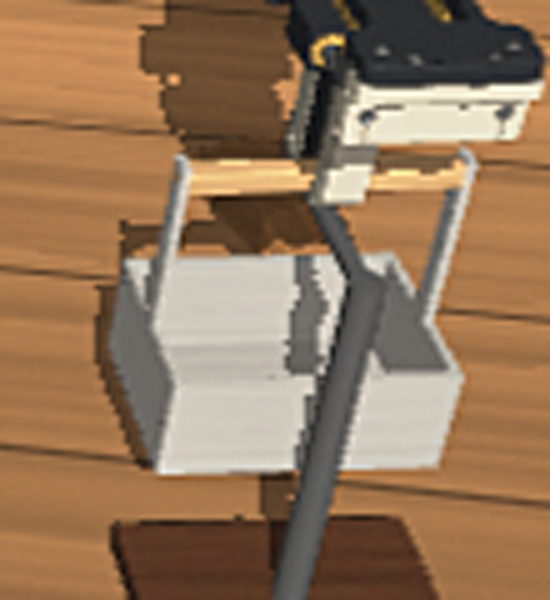

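servo_tool --moves '[0.22,0,0,0.3,0,0,0,0.22,0,0,0.5,0,0,0,0.22,0,0,1,0,0,0,0.22,0,0,2,0,0,0,0.22,0,0,4,0,0,0,0.22,0,0,5,0,0,0,0.22,-4,-4,3,0,0,0,0.22,-4,-4,0,0,0,0,0.22,-4,-4,0,0,0,0,0.22,-4,-4,0,0,0,0,0.22,0,0,0,0,0,0,0.22,0,0,0,0,0,0,0.22,0,0,0,0,0,0,0.22,0,0,0,0,0,0]'

```text
t: 44.52
tool_pos: [436.2, 174.2, 330.6]
eef_rot: [[0.198, -0.001, 0.98], [-0.98, -0.0, 0.198], [-0.0, -1.0, -0.001]]
contact_force: [-0.4, -0.4, -0.2]
gripper_width: 20.6
```

Run:
```python
from h import *
s=sensors.read_state();print(s['t'],s['tool_pos'].round(1),s['gripper_width'],s['contact_force'].round(1))
im=snap('side','d29');crop(im,200,190,400,390,3.5,'d29c')
im=snap('scene','s29');crop(im,260,150,540,330,2.8,'s29c')
b=snap('scene','s29b');print(np.abs(im.astype(int)-b).max())
```

```text
44.525 [436.2 174.2 330.6] 20.578062771989593 [-0.4 -0.4 -0.2]
132
```

View pics/d29c.png

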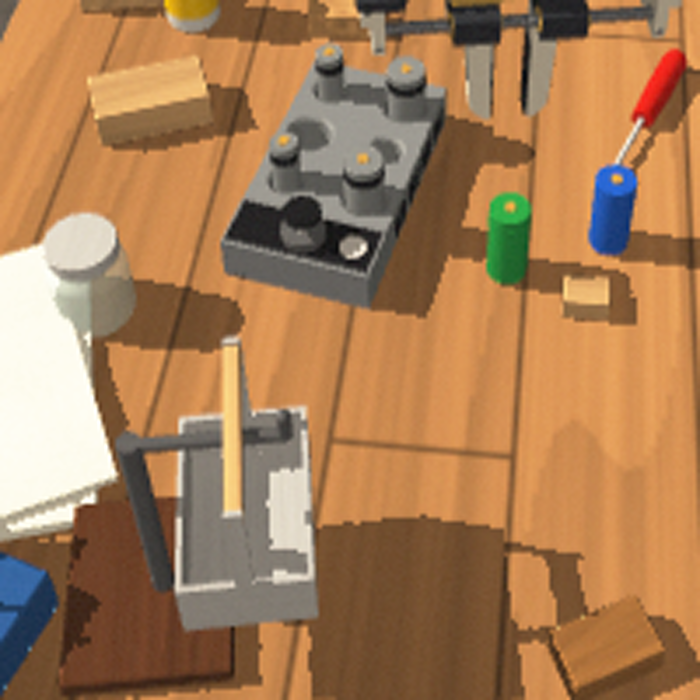

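View pics/s29c.png

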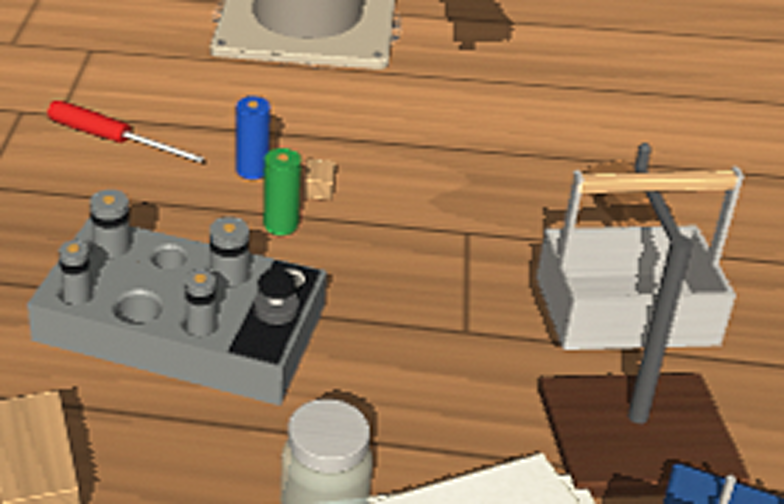

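servo_tool --moves '[0.22,0,0,0,0,0,0,0.22,0,0,0,0,0,0,0.22,0,0,0,0,0,0,0.22,0,0,0,0,0,0,0.22,0,0,0,0,0,0,0.22,0,0,0,0,0,0,0.22,0,0,0,0,0,0,0.22,0,0,0,0,0,0,0.22,0,0,0,0,0,0,0.22,0,0,0,0,0,0,0.22,0,0,0,0,0,0,0.22,0,0,0,0,0,0,0.22,0,0,0,0,0,0,0.22,0,0,0,0,0,0,0.22,0,0,0,0,0,0,0.22,0,0,0,0,0,0]'

```text
t: 46.68
tool_pos: [435.7, 173.6, 330.8]
eef_rot: [[0.198, 0.0, 0.98], [-0.98, -0.0, 0.198], [0.0, -1.0, 0.0]]
contact_force: [-0.7, -0.1, -0.5]
gripper_width: 20.4
```

Run:
```python
from h import *
fs=[snap('side','d3%d'%i)[180:390,200:400] for i in range(6)]
for f in fs[1:]:print((np.abs(f.astype(int)-fs[0]).max(2)>40).sum(),end=' ')
im=snap('side','d37');crop(im,210,260,310,390,5,'d37c')
im=snap('scene','s37');print(sensors.read_state()['t'])
```

```text
0 0 0 0 0 47.075
```

View pics/d37c.png

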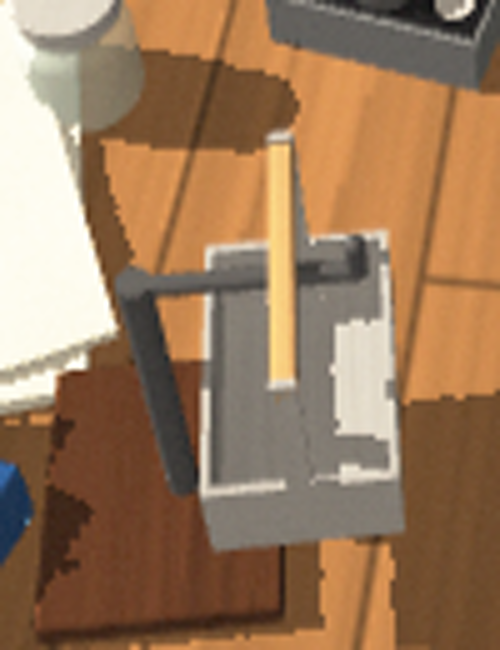

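View pics/s37.png

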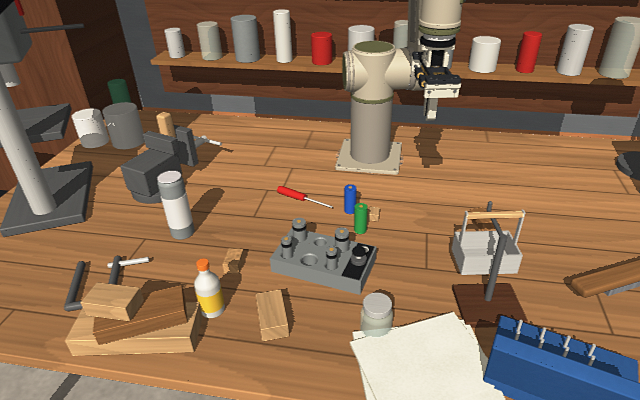

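```bash
python3 -c "
from bench import job;print(job.job_done())"
```

```text
the job is handed in; nothing more can be done
None
```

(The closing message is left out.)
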